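# Fetch the second V-block from under the self-closing lid

### The arm

A 6-joint arm with a two-finger parallel gripper is mounted at the origin on the work surface. World frame = base frame: x ahead of the robot, y to its left, z up, the work surface at z = 0. Lengths are in m, angles in degrees, forces in N, time in s.
With the tool pointing down it reaches from about 0.275 to 0.775 m from the base axis. Payload 14.6 kg.
Tool frame: the origin (TCP) lies at the very end of the fingers, on their centre line; the grasp point (between the pads) lies 19 mm behind it; z points along the fingers, y is the direction in which the jaws open and shut (so a half turn about z gives the same grasp; the last joint's range is limited). The gripper opens to 85 mm and grips with 20 to 120 N. Pads are 22 mm wide; open, the fingers measure 114 mm over their backs; the gripper's body (76 mm by 85 mm) begins 54 mm behind the grasp point. The pads swing forward as they close: fully open they stand 13 mm farther back than shut.
Start: joints at [-78.799, 15.075, -2.767, 72.158, 0, 81.102], TCP at [0.18, -0.493, 0.231] pointing down, gripper open.
Joint ranges: [-151.79, 151.79], [-50.71, 97.33], [-67.44, 78.34], [-121.81, 120.89], [-77.56, 73.72], [-180, 180]. Speed limits (degrees/s): [108.29, 108.29, 147.25, 159.86, 180, 180].

### API

Orientations are given as [roll, pitch, yaw] about the fixed x, y, z axes, in that order (R = Rz(yaw) Ry(pitch) Rx(roll)).
In Python, from station import sensors, get_image, close_job, spotter gives the robot as it stands.
- The arm moves only by the tool move_arm, never from a script. Its argument "motion" is a list of rows, each a list of 3 entries, a list of its own where there are three numbers: the shift along the tool's x, y, z in m, then the turn, a rotation vector about the tool's x, y, z in rad, then the closure, from 0 (fully open) to 1 (shut). A call has 1 to 20 rows; each row is the pose to reach, as a shift and turn from the pose commanded when the call began, along the tool's axes at that moment; what a row does not reach only later rows make up. A row lasts 1/8 s, in which the tool goes at most 62.5 mm and 10.7 degrees, less where a joint would pass 70% of its speed; a pose out of reach is approached as far as the arm can. A call with a gripper value outside its range is refused whole. The fingers move at their own pace and stop on an object; "grip_force" is the grip in N (left out, the last holds). Time passes only in rows, so rows that repeat a pose let the fingers close. It gives the time, the measured TCP pose, the force and the opening at its end, in the units of the state.
- sensors.get_state(): the state, without advancing time (a new reading comes with each control period).
- get_image(name): name is "scene" or "top" or "wrist"; returns a dict with "pixels" (400x640x3 uint8, red, green, blue), "range_z" (400x640 float32, m along the optical axis (not along the pixel's ray), 0 where there is no reading), "fx", "fy", "cx", "cy" (pixels), "position" and "rotation" of the camera in the world. Camera axes: x right, y down, z forward; pixel columns grow to the right and rows downward; lengths in m; the calibration is good to about 2 mm. A picture is of the moment at which its call begins.
- close_job(): hands the job in, once; it reports no verdict.
Trained networks look in the newest picture that a camera, given by its name, has taken for a name from the list of things; names that differ only in an ending like _2 or _b are one class to them, and where a whole thing is asked for, a point or a joint stands for the part that bears it (a point fixed in the world has none). Each returns a list of dicts, best first, with "score" (0 to 1); they miss things now and then, are a little off and sometimes report something else, mostly with a low value. They report only what shows in the picture. A call takes as long as a camera call. They do not tell look-alikes from the thing itself.
- spotter.regions_of(camera, label): "region" (400x640 bool, what is visible of it).
- spotter.landmark_of(camera, label): "location" ([x, y, z] in m, in the coordinates of the camera as it stood for that picture, good to about 4 mm: a listed point, or the origin of a listed thing).
The state is a dict: "time_s": time; "q": joint angles; "qd": joint speeds; "effort": joint torques, N m; "tcp_pos": TCP position; "orientation": TCP orientation; "force": force on the tool from outside, world axes, zero at the start; "ft_torque": the same for the moment, N m; "opening": opening from 0.0 (shut) to 1.0 (fully open).
Only numpy, scipy, OpenCV 4.12 (cv2) and the standard library are available. Lean on these libraries where they do the work, as an engineer would, in place of code of your own. Each camera call takes 0.05 s, during which the arm holds its last target. There are 200 camera calls.

### The job

Raise the self-closing lid of the gauge box, reach in under it and take out the V-block, letting the lid come down gently behind you, not slam, until it is fully shut. Set the V-block down gently on the steel plate, V upward, in line with the V-block already standing there and with about 100 mm of clear plate between the two, so that a pipe could lie in both. Leave that V-block, the plain block in the box and the other things on the bench where they are.

Things in the scene. Friction and masses are not known exactly. Their poses are not given: they have to be found in the camera images.
- gauge_box: Low pale-green sheet-steel box, fixed to the bench: 162 mm front to back (x), 292 mm wide (y), rim 74 mm above the bench. Origin under its centre at bench height; its -x side is the front and faces the robot, z up. Walls 4 mm. The inner floor is 30 mm above the bench; a 4 mm thick, 26 mm high divider along x at y = 0 makes two bays, each 140 mm wide, one block in each. Either bay may hold the V-block.
- lid (a joint): Angle of the box's lid (rad): 0 shut, grows as its front rises, stop at 1.45 (short of upright, so it always falls shut by its own weight: no catch, spring or damper; about 0.4 kg, 2 N at its front edge). Clear pane in a pale-green frame, 164 mm front to back, 300 mm wide, 4 mm thick, its underside on the rim. No handle: it is lifted from below by its front lip, and stays up only while held.
- lid_hinge (a point): Middle of the lid's hinge line: top of the back wall, 81 mm behind the box's centre, 74 mm above the bench. The hinge line runs along the box's y.
- lid_edge (a point): Middle of the free edge of the lid's front lip, moving with the lid. The lip is a pale-green strip as wide as the lid, 30 mm deep, 4 mm thick, that starts 2 mm ahead of the front wall and is bent 0.6 rad upward. With the lid shut its free edge is 189 mm ahead of the hinge line (27 mm ahead of the front wall) and 93 mm above the bench.
- vblock_center (a point): The V-block to fetch, in the box: 75 mm long, 38 mm wide, 36 mm high, dark steel, about 0.6 kg. A 90-degree V groove 28 mm wide and 14 mm deep runs along the top, along its own x (its long axis); z up. A 6 mm high, 4 mm deep clamp slot runs along each side, 11 mm above its foot. The point is the block's centre, 18 mm above its foot.
- vblock_set_center (a point): The V-block already standing on the plate near the plate's -y end, equal to the one to fetch: 75 mm long, 38 mm wide, 36 mm high, dark steel, about 0.6 kg. V groove along its own x, which runs nearly along the plate's y; z up. The point is its centre, 18 mm above its foot. It is loose: leave it.
- setup_block_center (a point): Plain rectangular block in the box's other bay: 75 x 38 x 36 mm, dark steel, flat top with three 11 mm holes, no groove. The point is its centre. Leave it.
- plate: Bare steel setting plate lying fixed on the bench: 150 mm (x) by 300 mm (y), 12 mm thick. Origin under its centre, at bench height; z up.
- pipe_stub_center (a point): Length of steel pipe standing on end beyond the work, 48 mm diameter, 130 mm high; the point is its centre. Leave it.
- mallet_head (a point): Black rubber mallet with a dark red grip lying beyond the work, 300 mm long; head 64 mm in diameter, 100 mm long. The point is the middle of its head; the handle runs from it along its own -x. Leave it.
- timber_center (a point): Piece of timber lying near the robot's right, 70 mm (x) by 200 mm (y) by 45 mm high; the point is its centre. Leave it.
Mind the look-alikes: they are no part of the job. Leave any blue or yellow look-alike of the part that bears vblock_set_center alone.

How it is judged:
By the outcome, as a careful person would: the job done as asked, in the order asked, and still so for the second after the job is handed in, with the robot touching nothing.
It also fails if it takes over 61 s, if anything falls off the work surface, if the arm or the gripper's body presses on something with over 40 N, if the wrist force passes 120 N, or if a joint passes its speed limit or range.

## Working session

There is one attempt and no reset: what is moved stays moved. The work goes in short steps, Python scripts to look and compute and a tool call to move; the robot and the scene stay as the last step left them, time stands still between calls to the robot, and variables do not carry over. Pictures are saved under pics/ and viewed, on a budget of 10 in all, crops included, one or two more only if the job needs it, and the job is handed in when it is done.

Besides the shell and the picture viewer there is one more tool, called after ">>>" as a command line: name --argument value ..., lists and objects as JSON in quotes. move_arm: Moves the arm, as the interface text tells. Its arguments: {"type":"object","properties":{"motion":{"type":"array"},"grip_force":{"type":"number"}},"required":["motion"]}

```bash
ls; mkdir -p pics; cat > h.py <<'E'
import numpy as np, cv2
from station import sensors, get_image, spotter
def pt(im,u,v,w=2):
    u,v=int(round(u)),int(round(v)); z=im["range_z"][max(0,v-w):v+w+1,max(0,u-w):u+w+1]; z=z[z>0]
    z=np.median(z); return tow(im,[(u-im["cx"])/im["fx"]*z,(v-im["cy"])/im["fy"]*z,z])
def tow(im,p): return np.array(im["rotation"])@np.array(p)+np.array(im["position"])
def cloud(im):
    v,u=np.mgrid[:400,:640]; z=im["range_z"]
    P=np.stack([(u-im["cx"])/im["fx"]*z,(v-im["cy"])/im["fy"]*z,z],-1)
    return P@np.array(im["rotation"]).T+np.array(im["position"])
def save(im,n,crop=None,s=1):
    a=im["pixels"][:,:,::-1]
    if crop: a=a[crop[1]:crop[3],crop[0]:crop[2]]
    cv2.imwrite("pics/"+n,cv2.resize(a,None,fx=s,fy=s,interpolation=cv2.INTER_CUBIC))
E
python3 - <<'E'
from h import *
np.set_printoptions(precision=4,suppress=True)
print(sensors.get_state())
for c in ["scene","top"]:
    im=get_image(c); save(im,c+"0.png"); print(c,im["position"],np.array(im["rotation"]).tolist(),im["fx"])
    for l in ["gauge_box","lid_hinge","lid_edge","vblock_center","vblock_set_center","setup_block_center","plate","pipe_stub_center","mallet_head","timber_center"]:
        for r in spotter.landmark_of(c,l)[:4]:
            p=np.array(r["location"]); q=(im["fx"]*p[0]/p[2]+im["cx"],im["fy"]*p[1]/p[2]+im["cy"])
            print(l,round(r["score"],2),tow(im,p),np.round(q))
E
```

```text
pics
{'time_s': 0.0, 'q': array([-78.7988,  15.0998,  -2.8033,  72.1581,  -0.0003,  81.1032]), 'qd': array([ 0.0389, -0.0208, -0.0057,  0.0658,  0.0887,  0.0584]), 'effort': array([  0.0038, -63.7628,  38.4561,   0.0139,   0.0001,   0.    ]), 'tcp_pos': array([ 0.1804, -0.4928,  0.2308]), 'orientation': array([-179.9394,   -0.0092,   20.098 ]), 'force': array([ 0.4739,  0.37  , -0.2122]), 'ft_torque': array([ 0.0404, -0.0062, -0.0149]), 'opening': 0.9989964642900845}
scene [ 1.3156 -0.0459  1.1815] [-145.48947230780823, -0.36583771521846015, 93.54345287192994] 449.0996743580537
gauge_box 0.71 [84.2958 82.9343 84.1616] [425. 236.]
gauge_box 0.55 [187.5878 186.2264 187.4537] [242. 143.]
lid_hinge 0.6 [73.7757 72.4142 73.6416] [435. 247.]
lid_edge 0.87 [84.3512 82.9898 84.2171] [423. 189.]
vblock_set_center 0.87 [186.5518 185.1903 186.4176] [206. 204.]
vblock_set_center 0.77 [167.3332 165.9717 167.1991] [244. 208.]
vblock_set_center 0.64 [192.372  191.0105 192.2379] [177. 230.]
setup_block_center 0.72 [73.3744 72.0129 73.2403] [436. 246.]
setup_block_center 0.33 [110.3215 108.96   110.1
[... 436 characters left out ...]
6651223803227] 427.33507852479477
gauge_box 0.88 [-56.4764 -57.0148 -55.6908] [207. 176.]
lid_hinge 0.7 [-49.746  -50.2843 -48.9604] [199. 144.]
lid_edge 0.67 [-50.4747 -51.013  -49.6891] [204. 211.]
vblock_set_center 0.91 [-185.8631 -186.4015 -185.0776] [470. 159.]
vblock_set_center 0.81 [-151.1652 -151.7035 -150.3796] [404. 189.]
vblock_set_center 0.71 [-174.3102 -174.8486 -173.5246] [449. 194.]
vblock_set_center 0.66 [-170.5342 -171.0726 -169.7487] [444. 238.]
plate 0.71 [-136.5938 -137.1321 -135.8082] [367. 192.]
plate 0.38 [-57.3636 -57.902  -56.5781] [208. 175.]
pipe_stub_center 0.93 [-98.7087 -99.2471 -97.9232] [298. 104.]
timber_center 0.82 [-159.1361 -159.6744 -158.3505] [425. 288.]
```

Camera rotation is roll/pitch/yaw; I fix the helper.

```bash
cat >> h.py <<'E'
from scipy.spatial.transform import Rotation as Ro
def R(r): return Ro.from_euler('xyz',r,degrees=True).as_matrix()
def get(c):
    im=dict(get_image(c)); im["rotation"]=R(im["rotation"]); return im
np.set_printoptions(precision=4,suppress=True)
E
python3 - <<'E'
from h import *
for c in ["scene","top"]:
    im=get(c); save(im,c+"0.png"); 
    for l in ["gauge_box","lid_hinge","lid_edge","vblock_center","vblock_set_center","setup_block_center","plate","pipe_stub_center","mallet_head","timber_center"]:
        for r in spotter.landmark_of(c,l)[:4]:
            p=np.array(r["location"]); q=(im["fx"]*p[0]/p[2]+im["cx"],im["fy"]*p[1]/p[2]+im["cy"])
            print(l,round(r["score"],2),tow(im,p),np.round(q))
E
```

```text
gauge_box 0.62 [ 0.6084  0.23   -0.0013] [427. 236.]
lid_hinge 0.93 [0.6891 0.2368 0.0745] [436. 247.]
lid_edge 0.73 [0.4961 0.2109 0.0973] [424. 187.]
vblock_set_center 0.92 [ 0.563  -0.3331  0.0298] [244. 208.]
vblock_set_center 0.78 [ 0.6461 -0.5262  0.0162] [176. 230.]
vblock_set_center 0.65 [ 0.4328 -0.4384  0.0216] [219. 174.]
plate 0.96 [ 0.5507 -0.2266 -0.0046] [280. 213.]
plate 0.32 [ 0.5619 -0.3325  0.0262] [244. 208.]
pipe_stub_center 0.82 [ 0.7979 -0.0418  0.0666] [335. 278.]
mallet_head 0.59 [ 0.7786 -0.1756  0.0322] [287. 274.]
timber_center 0.81 [ 0.2886 -0.3896  0.0204] [241. 142.]
gauge_box 0.85 [0.6036 0.2305 0.0005] [208. 176.]
lid_hinge 0.76 [0.6848 0.2398 0.0732] [199. 143.]
lid_edge 0.96 [0.4965 0.2139 0.0955] [204. 211.]
vblock_set_center 0.94 [ 0.5597 -0.3295  0.0344] [405. 190.]
vblock_set_center 0.92 [ 0.644  -0.5204  0.0185] [471. 161.]
vblock_set_center 0.91 [ 0.4254 -0.4432  0.0153] [445. 238.]
vblock_set_center 0.82 [ 0.5499 -0.4508  0.0135] [447. 194.]
plate 0.82 [ 0.5536 -0.227   0.0025] [367. 193.]
pipe_stub_center 0.63 [ 0.794  -0.0337  0.0656] [299. 104.]
mallet_head 0.68 [ 0.7794 -0.1701  0.0342] [347. 112.]
timber_center 0.58 [ 0.292  -0.3826  0.0251] [425. 287.]
```

View pics/top0.png

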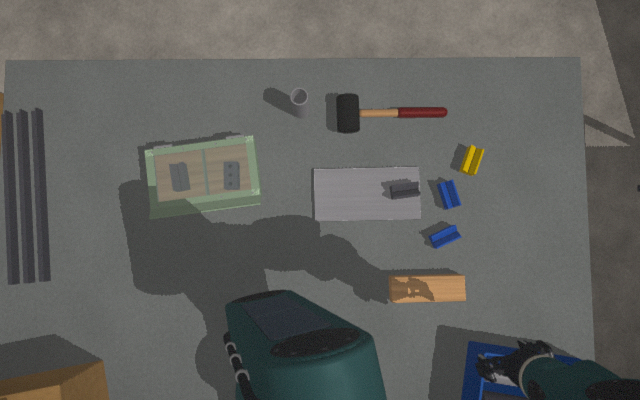

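View pics/scene0.png

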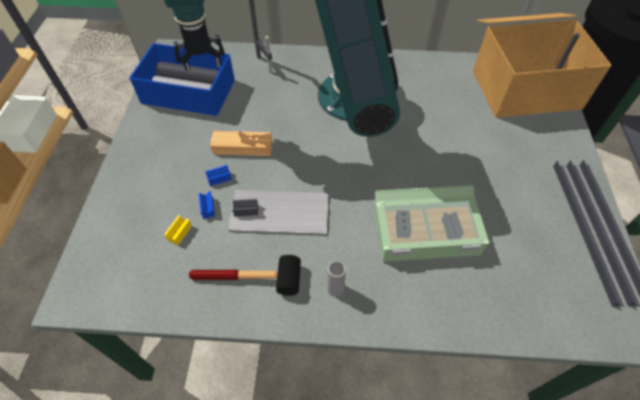

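The top view shows the box at (204,176): the grooved block is in the left (+y) bay at (179,177), and the block with holes is in the right bay at (231,175). The plate is at (367,193). The dark V-block stands on it at (405,190). Blue ones at (449,194) and (445,237) and a yellow one at (473,159) are off the plate, so they are the look-alikes. One enlarged crop to confirm, with measurements.

```bash
python3 - <<'E'
from h import *
im=get("top"); C=cloud(im); np.save("c.npy",C)
a=im["pixels"]
A=cv2.resize(a[125:225,140:265,::-1],None,fx=5,fy=5,interpolation=cv2.INTER_CUBIC)
B=cv2.resize(a[155:230,305:430,::-1],None,fx=5,fy=5,interpolation=cv2.INTER_CUBIC)
o=np.zeros((500,800,3),np.uint8); 
cv2.imwrite("pics/crop1.png",cv2.resize(np.vstack([A,B]),None,fx=.68,fy=.68,interpolation=cv2.INTER_AREA))
# depth inside pane
for u,v in [(170,190),(195,160),(179,177),(231,175),(205,175),(152,180),(204,205),(200,143),(340,190),(390,210),(395,190)]: print(u,v,pt(im,u,v,1),a[v,u])
def rect(mask,n,z):
    cs,_=cv2.findContours(mask.astype(np.uint8),cv2.RETR_EXTERNAL,cv2.CHAIN_APPROX_NONE)
    c=max(cs,key=cv2.contourArea)[:,0]; 
    ray=np.stack([(c[:,0]-im["cx"])/im["fx"],(c[:,1]-im["cy"])/im["fy"],np.ones(len(c))],-1)@im["rotation"].T
    p=np.array(im["position"])
    P=(p+ray*((z-p[2])/ray[:,2])[:,None])[:,:2]
    r=cv2.minAreaRect((P*1000).astype(np.float32)); print(n,r, len(c))
g=a.astype(int); lum=g.sum(2)/3; sat=g.max(2)-g.min(2)
def win(m,u0,v0,u1,v1):
    w=np.zeros_like(m); w[v0:v1,u0:u1]=m[v0:v1,u0:u1]; return w
z=C[...,2]
rect(win(lum<90,385,175,422,205)&(sat<30),"set",.048)
rect(win((z>.035)&(z<.06),385,175,425,205),"set depth",.048)
rect(win((z>.006)&(z<.06),305,155,430,230),"plate",.012)
rect(win((sat<25)&(lum<140),160,155,200,200),"vb",.066)
rect(win((sat<25)&(lum<140),215,155,250,200),"sb",.066)
rect(win((z>.06)&(z<.12),130,120,280,230),"box",.085)
m=win((z>.07)&(z<.083),130,120,280,230); print(m.sum())
cs=cv2.findNonZero((m).astype(np.uint8)); 
P=C[m][:,:2]; print(cv2.minAreaRect((P*1000).astype(np.float32)))
E
```

```text
170 190 [0.554  0.3127 0.0799] [135 125 109]
195 160 [0.636  0.2466 0.0798] [142 133 116]
179 177 [0.5899 0.2902 0.0768] [90 95 91]
231 175 [0.5952 0.148  0.0775] [82 87 86]
205 175 [0.5951 0.2188 0.0782] [114 123 114]
152 180 [0.5815 0.3632 0.0787] [127 143 121]
204 205 [0.5131 0.2177 0.085 ] [105 118 101]
200 143 [0.6832 0.2344 0.0783] [126 142 118]
340 190 [ 0.5609 -0.1497  0.0133] [135 132 135]
390 210 [ 0.5042 -0.2906  0.0129] [133 131 132]
395 190 [ 0.5583 -0.3009  0.0389] [75 71 75]
set ((561.4299926757812, -318.87127685546875), (48.623252868652344, 89.84532928466797), 5.772813320159912) 111
set depth ((557.5819091796875, -326.78533935546875), (38.60258102416992, 77.64173126220703), 8.202728271484375) 82
plate ((552.4569702148438, -225.95631408691406), (153.06375122070312, 301.96392822265625), 1.3266987800598145) 315
vb ((593.259033203125, 292.62451171875), (86.28626251220703, 107.90991973876953), 1.3416528701782227) 196
sb ((590.8511962890625, 147.8622283935547), (121.35749053955078, 93.78272247314453), 0.8126370906829834) 271
box ((592.6270751953125, 227.61843872070312), (196.97874450683594, 304.0932312011719), 7.740042209625244) 359
6680
((602.508544921875, 229.19891357421875), (182.64828491210938, 302.9446105957031), 7.724731922149658)
```

View pics/crop1.png

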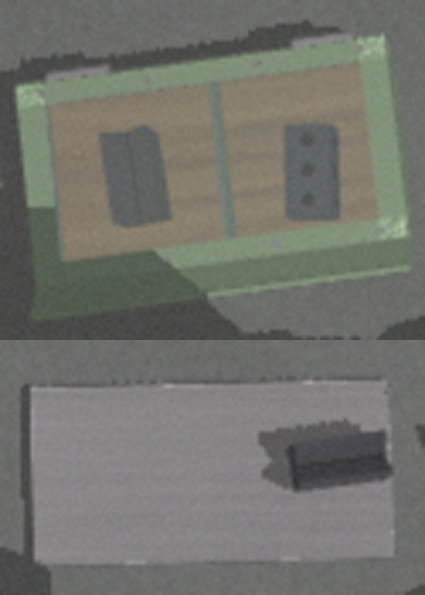

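The crop confirms it: the V-groove block is in the left bay (crop 135,178), the three-hole block is in the right bay (311,172), and the standing V-block is on the plate (340,460 in the crop). Next I fit the block poses and plan the lid path in the box's xz plane.

```bash
cat > fit.py <<'E'
from h import *
from scipy.optimize import minimize
def proj(im,P):
    q=(P-np.array(im["position"]))@im["rotation"]; return np.stack([q[:,0]/q[:,2]*im["fx"]+im["cx"],q[:,1]/q[:,2]*im["fy"]+im["cy"]],-1)
def hullmask(im,p,z0,s=8):
    x,y,a=p; c,sn=np.cos(a),np.sin(a)
    L=np.array([[i*.0375,j*.019,k] for i in(-1,1) for j in(-1,1) for k in(0,.036)])
    W=np.stack([x+c*L[:,0]-sn*L[:,1],y+sn*L[:,0]+c*L[:,1],z0+L[:,2]],-1)
    return cv2.convexHull(proj(im,W).astype(np.float32))
def fit(items,z0,p0):
    # items: list of (im,mask)
    def cost(p):
        t=0
        for im,m,(u0,v0,u1,v1) in items:
            s=6; big=cv2.resize(m[v0:v1,u0:u1].astype(np.uint8),None,fx=s,fy=s,interpolation=cv2.INTER_LINEAR)
            h=hullmask(im,p,z0); k=np.zeros_like(big)
            cv2.fillPoly(k,[np.round(((h[:,0]-[u0,v0]+.5)*s)).astype(np.int32)],1)
            t+=1-(k&big).sum()/max(1,(k|big).sum())
        return t
    best=None
    for da in(-.15,0,.15):
        q0=np.array(p0)+[0,0,da]
        sim=np.vstack([q0]+[q0+d for d in np.diag([.006,.006,.1])])
        r=minimize(cost,q0,method="Nelder-Mead",options=dict(initial_simplex=sim,xatol=1e-4,fatol=1e-5))
        if best is None or r.fun<best.fun: best=r
    return best.x,best.fun/len(items)
E
python3 - <<'E'
from fit import *
its={"v":[], "set":[], "sb":[]}
C0=np.array([.59,.29])
for c in ["top","scene"]:
    im=get(c); a=im["pixels"].astype(int); lum=a.mean(2); d=a[...,0]-a[...,2]
    for k,p,z in [("v",(.592,.291),.048),("sb",(.598,.149),.048),("set",(.5576,-.328),.03)]:
        u,v=proj(im,np.array([[*p,z]]))[0]; b=[int(u-28),int(v-28),int(u+28),int(v+28)]
        if k=="set":
            rs=spotter.regions_of(c,"vblock_set_center"); m=max((r["region"] for r in rs),key=lambda r:r[int(v)-3:int(v)+4,int(u)-3:int(u)+4].sum())
        else:
            m=np.zeros((400,640),bool); w=(d<8)&(lum<112); s=np.s_[int(v)-17:int(v)+18,int(u)-13:int(u)+14]
            n,lab=cv2.connectedComponents(w[s].astype(np.uint8)); l=lab[17,13]; m[s]=lab==(l if l else 1)
        print(c,k,m.sum()); its[k].append((im,m,b))
for k,p0,z0 in [("v",(.592,.291,.19),.03),("sb",(.598,.149,.1),.03),("set",(.5576,-.328,1.7),.012)]:
    for it in (its[k][:1],its[k][1:],its[k]):
        if it[0][1].sum()>20:
            x,f=fit(it,z0,p0); print(k,x[:2],np.degrees(x[2]),"1-iou",f)
E
cat > lid.py <<'E'
import numpy as np
def hand(x,z,th,block=False,hb=.042,thg=60):
    """outline points, grasp frame -> box xz. x,z = TCP; th deg below horizontal"""
    t=np.radians(th); d=np.array([np.cos(t),-np.sin(t)]); n=np.array([np.sin(t),np.cos(t)])
    s=[]
    def strip(a0,a1,h,name):
        for a in np.linspace(a0,a1,40):
            for k in(-1,1): s.append((np.array([x,z])+a*d+k*h*n,name))
        for b in np.linspace(-h,h,9): s.append((np.array([x,z])+a1*d+b*n,name))
    strip(-.073,0,.011,"finger"); strip(-.17,-.073,hb,"body"); strip(-.35,-.17,.05,"wrist")
    if block:
        r=np.radians(thg-th); g=np.array([x,z])-.024*d; c,sn=np.cos(r),np.sin(r)
        for bx in np.linspace(-.0375,.0375,16):
            for bz in(-.026,.010): s.append((g+[c*bx-sn*bz,sn*bx+c*bz],"block"))
        for bz in np.linspace(-.026,.010,8): s.append((g+[c*.0375-sn*bz,sn*.0375+c*bz],"block"))
    return s
def phi(s):
    best=(0,"none",0)
    for p,n in s:
        v=p-np.array([.081,.074]); r=np.hypot(*v)
        if r>.190 or v[0]>0: continue
        al=0 if r<.166 else (r-.166)/.024*5.7
        f=np.degrees(np.arctan2(v[1],-v[0]))-al
        if f>best[0]: best=(f,n,r)
    return best
def wall(s): # clearance to front rim (z above rim within wall x), and floor
    w=[p[1]-.074 for p,n in s if -.086<p[0]<-.076]; fl=[p[1]-.030 for p,n in s if -.077<p[0]<.077]
    return (min(w) if w else 9, min(fl) if fl else 9)
def path(W,block=False,n=8):
    W=np.array(W,float)
    for a,b in zip(W[:-1],W[1:]):
        for k in range(n):
            q=a+(b-a)*k/n; s=hand(*q,block=block); f=phi(s); w=wall(s)
            print(np.round([q[0]*1e3,q[1]*1e3,q[2]]),"phi %.1f %s r%.0f  rim %.0f floor %.0f"%(f[0],f[1],f[2]*1e3,w[0]*1e3,w[1]*1e3))
        print()
E
python3 - <<'E'
from lid import *
print("IN");path([(-.088,.066,15),(-.080,.115,15),(-.045,.190,15),(.0,.205,15),(.02,.12,40),(.012,.035,60)],n=5)
print("OUT");path([(.012,.035,60),(.0,.155,60),(-.12,.14,60),(-.114,.04,60)],True,n=8)
E
```

```text
top v 474
top sb 443
top set 422
scene v 0
scene sb 6
scene set 436
v [0.5947 0.2992] 10.238672336539684 1-iou 0.07891424506101896
v [0.5947 0.2992] 10.238672336539684 1-iou 0.5394571225305095
sb [0.5984 0.1529] 0.43727819319603195 1-iou 0.06948568713623948
sb [0.5984 0.1529] 0.43727819319603195 1-iou 0.5281230110904109
set [ 0.5585 -0.3274] 98.58915177004639 1-iou 0.06097483678772897
set [ 0.5586 -0.3296] 97.66640012231713 1-iou 0.04751201848036457
set [ 0.5586 -0.3289] 98.24684392408545 1-iou 0.06160944322890055
IN
[-88.  66.  15.] phi 0.9 finger r166  rim -0 floor 9000
[-86.  76.  15.] phi 4.3 finger r165  rim 4 floor 9000
[-85.  86.  15.] phi 7.8 finger r166  rim 9 floor 9000
[-83.  95.  15.] phi 11.2 finger r165  rim 13 floor 9000
[-82. 105.  15.] phi 14.7 finger r165  rim 21 floor 9000

[-80. 115.  15.] phi 18.0 finger r166  rim 30 floor 9000
[-73. 130.  15.] phi 23.8 finger r165  rim 46 floor 89
[-66. 145.  15.] phi 29.5 finger r166  rim 62 floor 104
[-59. 160.  15.] phi 34.7 finger r168  rim 79 floor 119
[-52. 175.  15.] phi 39.3 finger r171  rim 96 floor 134

[-45. 190.  15.
[... 1457 characters left out ...]
.  60.] phi 42.1 block r156  rim 68 floor 112
[-75. 146.  60.] phi 38.1 block r166  rim 66 floor 110
[-90. 144.  60.] phi 32.1 block r177  rim 65 floor 109
[-105.  142.   60.] phi 26.3 block r188  rim 63 floor 9000

[-120.  140.   60.] phi 16.5 block r189  rim 9000 floor 9000
[-119.  128.   60.] phi 17.3 block r190  rim 9000 floor 9000
[-118.  115.   60.] phi 17.1 block r188  rim 9000 floor 9000
[-118.  103.   60.] phi 14.8 block r183  rim 9000 floor 9000
[-117.   90.   60.] phi 12.2 block r179  rim 9000 floor 9000
[-116.   78.   60.] phi 9.1 block r175  rim 9000 floor 9000
[-116.   65.   60.] phi 5.7 block r172  rim 9000 floor 9000
[-115.   53.   60.] phi 2.1 block r171  rim 9000 floor 9000
```

>>> move_arm --motion '[[[0, 0, -0.06], [0, 0, 0], 0], [[0, 0, -0.12], [0, 0, 0], 0], [[0, 0, -0.17], [0, 0, 0], 0], [[0, 0, -0.17], [0, 0, 0], 0]]'

```text
time_s: 2.95
tcp_pos: [0.1806, -0.494, 0.4044]
orientation: [179.7, 0.1, 20.1]
force: [-0.5, -0.4, -0.4]
opening: 1.003
```

```bash
cat > goal.py <<'E'
from h import *
BC=np.array([.603,.2295]); BY=np.radians(7.7)
def Rg(psi,th):
    p,t=np.radians(psi),np.radians(th)
    z=np.array([np.cos(t)*np.cos(p),np.cos(t)*np.sin(p),-np.sin(t)]); y=np.array([-np.sin(p),np.cos(p),0])
    return np.stack([np.cross(y,z),y,z],1)
def box(x,y,z): return np.array([BC[0]+np.cos(BY)*x-np.sin(BY)*y,BC[1]+np.sin(BY)*x+np.cos(BY)*y,z])
def goals(G,ref=None):
    """G: list of (pos,psi,th) -> shift, rotvec from ref (pos,R) (default: measured)"""
    if ref is None:
        s=sensors.get_state(); ref=(s["tcp_pos"],R(s["orientation"])); print(s["time_s"],s["tcp_pos"],s["orientation"],s["q"],s["force"])
    for p,psi,th in G:
        print((ref[1].T@(np.array(p)-ref[0])).round(3).tolist(),Ro.from_matrix(ref[1].T@Rg(psi,th)).as_rotvec().round(3).tolist())
E
python3 -c "
from goal import *
goals([((.56,.28,.36),8,90)])
v=np.array([.593,.297])-BC; c,s=np.cos(BY),np.sin(BY); print('block in box',c*v[0]+s*v[1],-s*v[0]+c*v[1])"
```

```text
2.95 [ 0.1806 -0.494   0.4044] [179.6757   0.0503  20.0949] [-78.8     16.0651  25.5375  99.1442   0.0004  81.105 ] [-0.4845 -0.3773 -0.4275]
[0.622, -0.597, 0.041] [-0.0, 0.008, -2.93]
block in box -0.0008657644814136622 0.06823122783493435
```

>>> move_arm --motion '[[[0.622, -0.597, 0.041], [0, 0.004, -2.93], 0.0], [[0.622, -0.597, 0.041], [0, 0.004, -2.93], 0.0], [[0.622, -0.597, 0.041], [0, 0.004, -2.93], 0.0], [[0.622, -0.597, 0.041], [0, 0.004, -2.93], 0.0], [[0.622, -0.597, 0.041], [0, 0.004, -2.93], 0.0], [[0.622, -0.597, 0.041], [0, 0.004, -2.93], 0.0], [[0.622, -0.597, 0.041], [0, 0.004, -2.93], 0.0], [[0.622, -0.597, 0.041], [0, 0.004, -2.93], 0.0], [[0.622, -0.597, 0.041], [0, 0.004, -2.93], 0.0], [[0.622, -0.597, 0.041], [0, 0.004, -2.93], 0.0], [[0.622, -0.597, 0.041], [0, 0.004, -2.93], 0.0], [[0.622, -0.597, 0.041], [0, 0.004, -2.93], 0.0], [[0.622, -0.597, 0.041], [0, 0.004, -2.93], 0.0], [[0.622, -0.597, 0.041], [0, 0.004, -2.93], 0.0], [[0.622, -0.597, 0.041], [0, 0.004, -2.93], 0.0], [[0.622, -0.597, 0.041], [0, 0.004, -2.93], 0.0], [[0.622, -0.597, 0.041], [0, 0.004, -2.93], 0.0], [[0.622, -0.597, 0.041], [0, 0.004, -2.93], 0.0], [[0.622, -0.597, 0.041], [0, 0.004, -2.93], 0.0], [[0.622, -0.597, 0.041], [0, 0.004, -2.93], 0.0]]'

```text
time_s: 5.45
tcp_pos: [0.5594, 0.2812, 0.3603]
orientation: [179.8, -0.0, -172.1]
force: [-0.8, 0.2, 1.1]
opening: 1.002
```

```bash
python3 - <<'E'
from fit import *
from goal import *
s=sensors.get_state(); print(s["time_s"],s["tcp_pos"],s["orientation"],s["q"])
im=get("wrist"); print(im["position"],im["rotation"].tolist(),im["fx"])
save(im,"wrist1.png")
for l in ["vblock_center","lid_hinge","lid_edge","setup_block_center","gauge_box"]:
    for r in spotter.landmark_of("wrist",l)[:2]:
        p=np.array(r["location"]); print(l,round(r["score"],2),tow(im,p))
E
```

```text
5.45 [0.5594 0.2812 0.3603] [ 179.8438   -0.0122 -172.0799] [19.1686 26.8955 35.7356 98.8215  0.1556 11.2485]
[0.4815 0.2712 0.5025] [[-0.13726209933959463, 0.9441402666294086, 0.2995968508076081], [0.990529330296919, 0.12983061240583607, 0.04467278706172734], [0.003280534472326374, 0.30289134852496946, -0.953019448428153]] 340.937290756355
lid_edge 0.8 [0.4972 0.212  0.0952]
gauge_box 0.82 [0.6029 0.2264 0.0033]
```

View pics/wrist1.png

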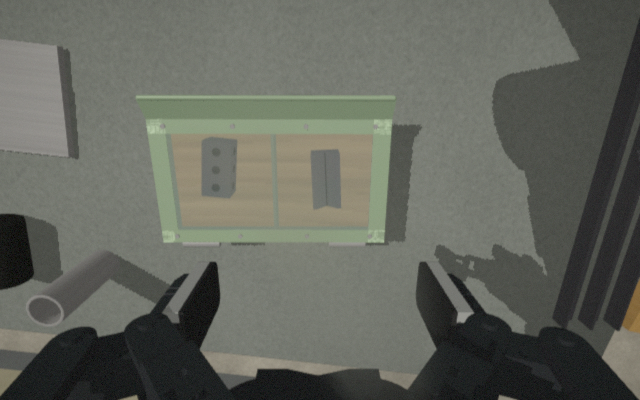

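The wrist view shows the shut lid and the V-block through the pane, groove centre at about (325,180). The three-hole block is at (219,168). The camera sits on the tool's +x side, so I'll use a steeper start pitch to keep it off the bench. I'll refine the block fit and the entry path.

```bash
python3 - <<'E'
from fit import *
from goal import *
im=get("wrist"); a=im["pixels"].astype(int); d=a[...,0]-a[...,2]; lum=a.mean(2)
m=np.zeros((400,640),bool); sl=np.s_[143:215,300:352]; w=(d<10)[sl]
n,lab,st,_=cv2.connectedComponentsWithStats(w.astype(np.uint8)); k=1+np.argmax(st[1:,4]); m[sl]=lab==k; print(st[1:])
x,f=fit([(im,m,[290,130,365,225])],.03,(.593,.297,.18)); print("v",x[:2],np.degrees(x[2]),f)
# groove line check: dark line mid in z=.052 plane
def onz(u,v,z):
    r=im["rotation"]@np.array([(u-im["cx"])/im["fx"],(v-im["cy"])/im["fy"],1]); p=np.array(im["position"]); return p+r*(z-p[2])/r[2]
print("groove ends",onz(324.5,152,.052),onz(328,206,.052), "mid",(onz(324.5,152,.052)+onz(328,206,.052))/2)
# lid geometry check: front lip corners (z .093), back frame
A,B=onz(138,97,.093),onz(394,97,.093); print("lip",A,B,np.degrees(np.arctan2(B[1]-A[1],B[0]-A[0]))-90, (A+B)/2)
print("expected lip mid",box(-.108,0,.093))
E
python3 - <<'E'
from lid import *
path([(-.088,.064,25),(-.080,.115,25),(-.045,.185,20),(.0,.205,20),(.015,.15,35),(.012,.10,50),(.012,.060,60),(.012,.035,60)],n=4)
print("OUT");path([(.012,.035,60),(.0,.155,60),(-.06,.148,60),(-.085,.135,60),(-.095,.12,60),(-.105,.10,60),(-.112,.07,60),(-.113,.04,60),(-.15,.04,60)],True,n=4)
E
```

```text
[[  11    7   30   59 1592]]
v [0.5934 0.299 ] 10.779710457417686 0.08107409024039314
groove ends [0.557  0.2926 0.052 ] [0.6313 0.3083 0.052 ] mid [0.5941 0.3004 0.052 ]
lip [0.5167 0.0692 0.093 ] [0.4761 0.3607 0.093 ] 7.931104853025374 [0.4964 0.215  0.093 ]
expected lip mid [0.496 0.215 0.093]
[-88.  64.  25.] phi 0.3 finger r166  rim -5 floor 9000
[-86.  77.  25.] phi 4.8 finger r166  rim 5 floor 9000
[-84.  90.  25.] phi 9.4 finger r166  rim 13 floor 9000
[-82. 102.  25.] phi 13.7 finger r165  rim 21 floor 9000

[-80. 115.  25.] phi 18.1 finger r166  rim 31 floor 92
[-71. 132.  24.] phi 24.9 finger r163  rim 49 floor 92
[-62. 150.  22.] phi 31.7 finger r164  rim 70 floor 110
[-54. 167.  21.] phi 38.2 finger r167  rim 91 floor 127

[-45. 185.  20.] phi 43.3 finger r172  rim 111 floor 145
[-34. 190.  20.] phi 48.2 finger r168  rim 120 floor 150
[-22. 195.  20.] phi 52.8 finger r165  rim 129 floor 155
[-11. 200.  20.] phi 57.0 finger r163  rim 138 floor 160

[  0. 205.  20.] phi 61.3 finger r161  rim 117 floor 165
[  4. 191.  24.] phi 60.2 finger r147  rim 108 floor 151
[  8. 178.
[... 1824 characters left out ...]
5.  100.   60.] phi 18.5 block r170  rim 21 floor 9000
[-107.   92.   60.] phi 16.0 block r170  rim 13 floor 9000
[-108.   85.   60.] phi 13.5 block r169  rim 6 floor 9000
[-110.   78.   60.] phi 10.9 block r169  rim -2 floor 9000

[-112.   70.   60.] phi 8.2 block r170  rim 9000 floor 9000
[-112.   62.   60.] phi 5.9 block r169  rim 9000 floor 9000
[-112.   55.   60.] phi 3.4 block r168  rim 9000 floor 9000
[-113.   48.   60.] phi 0.9 block r168  rim 9000 floor 9000

[-113.   40.   60.] phi 0.0 none r0  rim 9000 floor 9000
[-122.   40.   60.] phi 0.0 none r0  rim 9000 floor 9000
[-132.   40.   60.] phi 0.0 none r0  rim 9000 floor 9000
[-141.   40.   60.] phi 0.0 none r0  rim 9000 floor 9000
```

```bash
python3 -c "
from goal import *
goals([(box(-.17,.07,.24),10,25),(box(-.14,.07,.09),10,25),(box(-.13,.07,.066),10,25)])"
```

```text
5.8 [0.5594 0.2813 0.3603] [ 179.8449   -0.0153 -172.0326] [19.1778 26.9063 35.7484 98.827   0.1551 11.2105] [ 0.5188 -0.2006  1.0567]
[0.134, 0.013, 0.12] [-0.018, -1.135, -0.033]
[0.104, 0.013, 0.27] [-0.018, -1.135, -0.033]
[0.094, 0.012, 0.294] [-0.018, -1.135, -0.033]
```

>>> move_arm --motion '[[[0.05, 0.005, 0.0], [-0.003, -0.18, -0.005], 0.3], [[0.09, 0.01, 0.03], [-0.006, -0.36, -0.01], 0.3], [[0.12, 0.013, 0.06], [-0.009, -0.54, -0.017], 0.3], [[0.134, 0.013, 0.09], [-0.012, -0.72, -0.022], 0.3], [[0.134, 0.013, 0.12], [-0.015, -0.9, -0.027], 0.3], [[0.134, 0.013, 0.12], [-0.018, -1.08, -0.032], 0.3], [[0.134, 0.013, 0.12], [-0.018, -1.135, -0.033], 0.3], [[0.134, 0.013, 0.12], [-0.018, -1.135, -0.033], 0.3]]'

```text
time_s: 6.8
tcp_pos: [0.4275, 0.2778, 0.239]
orientation: [-179.8, 52.2, -170.0]
force: [1.9, 0.8, 0.4]
opening: 0.7
```

```bash
python3 - <<'E'
from goal import *
goals([(box(-.14,.07,.09),10,25),(box(-.13,.07,.066),10,25)])
s=sensors.get_state(); print("opening",s["opening"])
im=get("wrist"); C=cloud(im); T=R(s["orientation"]); L=(C-s["tcp_pos"])@T
ok=(im["range_z"]>0)&(L[...,2]>-.06)&(L[...,2]<.02)&(np.abs(L[...,1])<.07)&(np.abs(L[...,0])<.03)
for sg in(-1,1):
    q=L[ok&(sg*L[...,1]>0)]; print(len(q), "max z",np.percentile(q[:,2],[50,95,99]) if len(q) else "", "y",np.percentile(q[:,1],[2,98]), "x",np.percentile(q[:,0],[2,98]))
save(im,"wrist2.png")
E
```

```text
6.8 [0.4275 0.2778 0.239 ] [-179.7732   52.2204 -169.9593] [ 34.5082  -9.4816 -55.0943  -5.131  -19.3267  15.5981] [1.9418 0.7864 0.4334]
[0.101, -0.002, 0.113] [-0.003, -0.223, 0.001]
[0.114, -0.002, 0.135] [-0.003, -0.223, 0.001]
opening 0.6998294332484166
6523 max z [-0.0516 -0.0144 -0.0086] y [-0.0583 -0.0285] x [-0.008   0.0146]
6524 max z [-0.0516 -0.0144 -0.0085] y [0.0308 0.0607] x [-0.0081  0.0145]
```

View pics/wrist2.png

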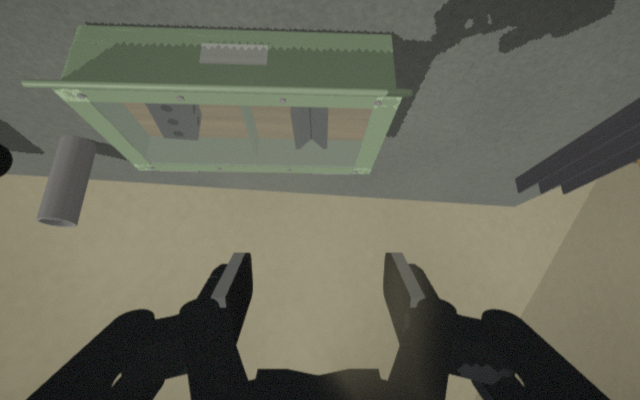

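The fingers (opening 60 mm) stand about 8 mm behind the TCP. The wrist view shows the lip edge at row 88 with nothing in front of the box. The turn was speed-limited, so I continue it.

>>> move_arm --motion '[[[0.03, -0.001, 0.03], [0, -0.12, 0], 0.3], [[0.06, -0.001, 0.07], [0, -0.223, 0], 0.3], [[0.09, -0.002, 0.1], [0, -0.223, 0], 0.3], [[0.101, -0.002, 0.113], [0, -0.223, 0], 0.3], [[0.101, -0.002, 0.113], [0, -0.223, 0], 0.3], [[0.101, -0.002, 0.113], [0, -0.223, 0], 0.3]]'

```text
time_s: 7.6
tcp_pos: [0.4902, 0.3352, 0.1335]
orientation: [-177.7, 61.3, -169.9]
force: [-0.2, -0.5, -0.1]
opening: 0.703
```

```bash
python3 - <<'E'
from goal import *
o=.008
def g(x,z,th,y=.07): t=np.radians(th); return (box(x+o*np.cos(t),y,z-o*np.sin(t)),10,th)
goals([g(-.14,.09,25),g(-.105,.058,25),g(-.089,.058,25),g(-.088,.064,25)])
E
```

```text
7.6 [0.4902 0.3352 0.1335] [-177.6861   61.286  -169.9499] [ 39.2995  18.4789 -67.2879 -52.9658 -27.607   15.3615] [-0.206  -0.5484 -0.0765]
[0.059, -0.049, -0.008] [-0.04, -0.065, 0.002]
[0.07, -0.048, 0.038] [-0.04, -0.065, 0.002]
[0.063, -0.048, 0.052] [-0.04, -0.065, 0.002]
[0.057, -0.049, 0.05] [-0.04, -0.065, 0.002]
```

The elbow limit (q3 = -67°) stops the shallow pose: the wrist would sit too near the base. I'll fit a small kinematic model from the readings so far and search for reachable pitch and heading.

```bash
cat > kin.py <<'E'
from goal import *
from scipy.optimize import least_squares
D=[([-78.7988,15.0998,-2.8033,72.1581,0,81.1032],[.1804,-.4928,.2308]),([-78.8,16.0651,25.5375,99.1442,0,81.105],[.1806,-.494,.4044]),
([19.1686,26.8955,35.7356,98.8215,.1556,11.2485],[.5594,.2812,.3603]),([34.5082,-9.4816,-55.0943,-5.131,-19.3267,15.5981],[.4275,.2778,.239]),
([39.2995,18.4789,-67.2879,-52.9658,-27.607,15.3615],[.4902,.3352,.1335])]
LO=np.array([-151.79,-50.71,-67.44,-121.81,-77.56,-180]);HI=np.array([151.79,97.33,78.34,120.89,73.72,180])
def ry(a): return Ro.from_euler('y',a,degrees=True).as_matrix()
def rz(a): return Ro.from_euler('z',a,degrees=True).as_matrix()
def fk(q,k):
    r0,yo,z0,L1,L2,b,L4,L5,y4=k
    p=np.array([r0,yo,z0])+ry(q[1])@[0,0,L1]+ry(q[1]-q[2])@[L2*np.cos(b),0,L2*np.sin(b)]
    W=ry(q[1]-q[2]+q[3]); p=p+W@[L4,y4*0,0]; W=W@rz(q[4]); p=p+W@[L5,0,0]
    return rz(q[0])@p, rz(q[0])@W@Ro.from_euler('x',-q[5],degrees=True).as_matrix()
def fitk():
    r=least_squares(lambda k:np.concatenate([fk(q,k)[0]-p for q,p in D]+[1e-3*(k-[0,.08,.2,.5,.4,.1,.1,.2,0])]),[0,.08,.2,.5,.4,.1,.1,.2,0])
    return r.x
K=fitk()
def ik(pos,psi,th,q0):
    Z=Rg(psi,th)
    def f(q):
        p,M=fk(q,K); return np.concatenate([(p-pos)*10,(M[:,0]-Z[:,2])*1])  # tool axis only; roll via q6
    r=least_squares(f,np.clip(q0,LO+.1,HI-.1),bounds=(LO,HI)); return r.x,np.linalg.norm(fk(r.x,K)[0]-pos),np.degrees(np.linalg.norm(r.fun[3:6]))
E
python3 - <<'E'
from kin import *
print(K,[np.round((fk(q,K)[0]-p)*1e3,1) for q,p in D])
for th in (25,35,45,55,60):
  for psi in (-5,10,25,35):
    for x,z in [(-.13,.06),(-.085,.062)]:
      q,e,a=ik(box(x,.07,z),psi,th,[30,0,-40,20,-20,15]); print(th,psi,x,q.round(0),"err mm %.1f deg %.1f"%(e*1e3,a))
E
```

```text
[0.0001 0.0812 0.1592 0.5815 0.3731 0.1363 0.1389 0.2855 0.    ] [array([-0.,  0.,  0.]), array([-0., -0.,  0.]), array([-0.,  0., -0.]), array([ 0., -0., -0.]), array([0., 0., 0.])]
25 -5 -0.13 [ 45.  29. -67. -52. -46.  15.] err mm 2.6 deg 6.6
25 -5 -0.085 [ 40.  32. -67. -62. -41.  15.] err mm 1.5 deg 3.7
25 10 -0.13 [ 38.  21. -67. -44. -30.  15.] err mm 6.3 deg 15.5
25 10 -0.085 [ 33.  25. -67. -53. -25.  15.] err mm 5.1 deg 12.0
25 25 -0.13 [ 23.  14. -67. -36.  -1.  15.] err mm 8.3 deg 20.2
25 25 -0.085 [ 20.  19. -67. -45.   3.  15.] err mm 6.7 deg 15.9
25 35 -0.13 [ 10.  14. -67. -33.  23.  15.] err mm 7.7 deg 19.4
25 35 -0.085 [ 10.  20. -67. -44.  24.  15.] err mm 6.0 deg 14.8
35 -5 -0.13 [ 40.  23. -67. -45. -36.  15.] err mm 0.1 deg 0.4
35 -5 -0.085 [ 37.  24. -64. -45. -33.  15.] err mm 0.0 deg 0.0
35 10 -0.13 [ 33.  18. -67. -40. -21.  15.] err mm 3.1 deg 7.5
35 10 -0.085 [ 30.  22. -67. -49. -17.  15.] err mm 1.6 deg 3.7
35 25 -0.13 [ 22.  14. -67. -35.   1.  15.] err mm 4.5 deg 10.9
35 25 -0.085 [ 20.  19. -67. -44.   4.  15.] err mm 2.8 deg 6.5
35 35 -0.13 [ 13.  14
[... 930 characters left out ...]
2
55 25 -0.085 [ 20.  13. -52. -10.   3.  15.] err mm 0.1 deg 0.2
55 35 -0.13 [ 17.  10. -57. -11.  10.  15.] err mm 0.0 deg 0.0
55 35 -0.085 [ 16.  13. -51.  -8.  11.  15.] err mm 0.1 deg 0.1
60 -5 -0.13 [ 32.  14. -45.   6. -17.  15.] err mm 0.0 deg 0.0
60 -5 -0.085 [ 29.  16. -41.   7. -16.  15.] err mm 0.0 deg 0.0
60 10 -0.13 [ 27.  12. -50.  -0.  -8.  15.] err mm 0.0 deg 0.0
60 10 -0.085 [ 25.  14. -45.   2.  -7.  15.] err mm 0.0 deg 0.0
60 25 -0.13 [ 22.  11. -52.  -2.   2.  15.] err mm 0.0 deg 0.1
60 25 -0.085 [ 20.  14. -46.   0.   2.  15.] err mm 0.0 deg 0.0
60 35 -0.13 [ 18.  11. -51.  -1.   8.  15.] err mm 0.0 deg 0.0
60 35 -0.085 [ 17.  14. -46.   2.   9.  15.] err mm 0.0 deg 0.1
```

```bash
python3 - <<'E'
from kin import *
for x,z in [(-.08,.115),(-.06,.15),(-.045,.185),(-.02,.195),(0,.205),(.012,.15),(.012,.10)]:
  for psi in (0,10):
    o=[]
    for th in (15,20,25,30,35,40,45,50):
      q,e,a=ik(box(x,.07,z),psi,th,[30,10,-40,0,-20,15]); o.append((th,round(q[2]),round(float(a),1)))
    print(x,z,psi,o)
E
python3 - <<'E'
from lid import *
path([(-.092,.062,42),(-.088,.10,42),(-.075,.130,40),(-.045,.185,32),(.0,.215,28),(.015,.17,38),(.015,.12,48),(.012,.060,60),(.012,.035,60)],n=4)
E
```

```text
-0.08 0.115 0 [(15, -67, 10.4), (20, -67, 6.9), (25, -67, 3.3), (30, -67, 0.0), (35, -62, 0.0), (40, -56, 0.3), (45, -52, 0.0), (50, -47, 0.0)]
-0.08 0.115 10 [(15, -67, 16.1), (20, -67, 12.1), (25, -67, 7.9), (30, -67, 3.7), (35, -67, 0.0), (40, -60, 0.7), (45, -55, 0.3), (50, -50, 0.0)]
-0.06 0.15 0 [(15, -67, 6.9), (20, -67, 3.2), (25, -67, 0.0), (30, -62, 0.0), (35, -57, 0.0), (40, -51, 0.1), (45, -46, 0.0), (50, -41, 0.0)]
-0.06 0.15 10 [(15, -67, 12.0), (20, -67, 7.8), (25, -67, 3.5), (30, -66, 0.0), (35, -60, 0.8), (40, -55, 0.4), (45, -50, 0.0), (50, -44, 0.0)]
-0.045 0.185 0 [(15, -67, 3.3), (20, -67, 0.0), (25, -62, 0.0), (30, -57, 0.0), (35, -51, 0.2), (40, -47, 0.0), (45, -41, 0.0), (50, -36, 0.2)]
-0.045 0.185 10 [(15, -67, 8.0), (20, -67, 3.7), (25, -67, 0.0), (30, -61, 0.0), (35, -55, 0.8), (40, -50, 0.1), (45, -45, 0.0), (50, -39, 0.0)]
-0.02 0.195 0 [(15, -67, 0.3), (20, -63, 0.0), (25, -58, 0.0), (30, -53, 0.7), (35, -48, 0.0), (40, -43, 0.0), (45, -38, 0.0), (50, -33, 0.0)]
-0.02 0.195 10 [(15, -67, 4.8), (20, -67, 0.5), (25, -63, 0.0), (30, -56, 1.3), (35, -52, 0.
[... 1955 characters left out ...]
123 floor 153
[ 11. 181.  36.] phi 61.4 finger r132  rim 118 floor 142

[ 15. 170.  38.] phi 60.5 finger r120  rim 114 floor 131
[ 15. 158.  40.] phi 57.4 finger r109  rim 107 floor 119
[ 15. 145.  43.] phi 56.6 body r177  rim 99 floor 107
[ 15. 132.  46.] phi 58.1 body r165  rim 92 floor 95

[ 15. 120.  48.] phi 56.9 body r153  rim 85 floor 83
[ 14. 105.  51.] phi 55.0 body r139  rim 77 floor 68
[14. 90. 54.] phi 52.9 body r165  rim 68 floor 54
[13. 75. 57.] phi 51.9 body r164  rim 62 floor 39

[12. 60. 60.] phi 51.3 body r164  rim 56 floor 24
[12. 54. 60.] phi 50.2 body r164  rim 50 floor 18
[12. 48. 60.] phi 49.1 body r165  rim 44 floor 12
[12. 41. 60.] phi 48.7 wrist r178  rim 37 floor 6
```

```bash
cat >> goal.py <<'E'
def g(x,z,th,psi=5,y=.07,o=.008):
    t=np.radians(th); return (box(x+o*np.cos(t),y,z-o*np.sin(t)),psi,th)
E
python3 - <<'E'
from goal import *
goals([g(-.15,.16,44),g(-.135,.07,44),g(-.12,.058,44),g(-.094,.058,44)])
E
```

```text
7.6 [0.4902 0.3352 0.1335] [-177.6861   61.286  -169.9499] [ 39.2995  18.4789 -67.2879 -52.9658 -27.607   15.3615] [-0.206  -0.5484 -0.0765]
[0.005, -0.05, -0.051] [0.031, 0.268, 0.047]
[0.077, -0.048, 0.006] [0.031, 0.268, 0.047]
[0.08, -0.048, 0.025] [0.031, 0.268, 0.047]
[0.068, -0.048, 0.047] [0.031, 0.268, 0.047]
```

>>> move_arm --motion '[[[0.0, -0.03, -0.04], [0.015, 0.13, 0.02], 0.3], [[0.005, -0.05, -0.051], [0.031, 0.268, 0.047], 0.3], [[0.005, -0.05, -0.051], [0.031, 0.268, 0.047], 0.3], [[0.005, -0.05, -0.051], [0.031, 0.268, 0.047], 0.3]]'

```text
time_s: 8.1
tcp_pos: [0.4504, 0.2788, 0.1582]
orientation: [179.8, 46.2, -175.2]
force: [1.3, -0.2, 0.1]
opening: 0.698
```

```bash
python3 - <<'E'
from goal import *
goals([g(-.135,.07,44),g(-.12,.058,44),g(-.094,.058,44),g(-.093,.072,44)])
E
```

```text
8.1 [0.4504 0.2788 0.1582] [ 179.7646   46.2441 -175.2276] [ 33.6312   1.0502 -55.9936  -9.5822 -20.1827  20.8323] [ 1.254  -0.151   0.0946]
[0.057, 0.001, 0.076] [0.001, 0.004, -0.003]
[0.055, 0.002, 0.095] [0.001, 0.004, -0.003]
[0.037, 0.003, 0.114] [0.001, 0.004, -0.003]
[0.027, 0.003, 0.105] [0.001, 0.004, -0.003]
```

>>> move_arm --motion '[[[0.025, 0, 0.03], [0, 0, 0], 0.3], [[0.045, 0, 0.055], [0, 0, 0], 0.3], [[0.057, 0.001, 0.076], [0, 0, 0], 0.3], [[0.055, 0.002, 0.095], [0, 0, 0], 0.3], [[0.046, 0.002, 0.105], [0, 0, 0], 0.3], [[0.037, 0.003, 0.114], [0, 0, 0], 0.3], [[0.037, 0.003, 0.114], [0, 0, 0], 0.3]]'

```text
time_s: 8.98
tcp_pos: [0.5072, 0.2877, 0.0503]
orientation: [179.9, 46.2, -175.1]
force: [-0.7, -0.1, 1.1]
opening: 0.703
```

```bash
python3 - <<'E'
from goal import *
goals([g(-.093,.072,44),g(-.088,.10,43),g(-.075,.130,41),g(-.06,.158,37),g(-.045,.185,33)])
s=sensors.get_state(); 
im=get("wrist"); save(im,"wrist3.png")
E
```

```text
8.975 [0.5072 0.2877 0.0503] [ 179.8834   46.1775 -175.0972] [ 30.1694  19.6324 -61.7132 -34.6817 -17.8251  18.0864] [-0.7144 -0.0976  1.0501]
[-0.012, -0.0, -0.011] [0.001, 0.003, -0.001]
[-0.035, -0.0, -0.027] [0.001, -0.014, -0.001]
[-0.066, 0.0, -0.038] [0.001, -0.049, -0.001]
[-0.097, 0.001, -0.047] [0.001, -0.119, -0.001]
[-0.128, 0.002, -0.055] [0.001, -0.189, -0.001]
```

View pics/wrist3.png

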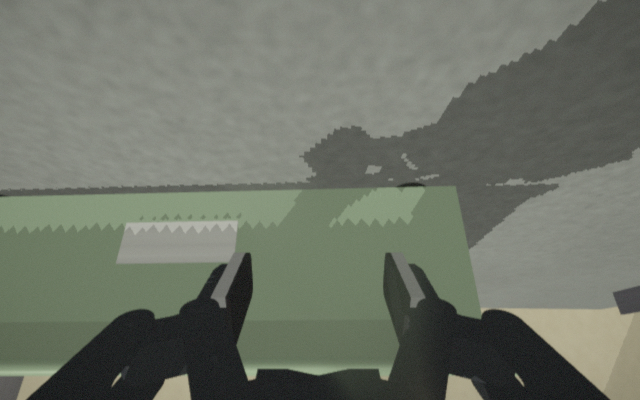

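The wrist view shows both fingers under the lip and clear of the front wall; the lip is behind them at rows 320–375. Starting the lift.

>>> move_arm --motion '[[[-0.006, 0, -0.006], [0, 0, 0], 0.3], [[-0.012, 0, -0.011], [0, 0, 0], 0.3], [[-0.02, 0, -0.017], [0, -0.005, 0], 0.3], [[-0.028, 0, -0.022], [0, -0.01, 0], 0.3], [[-0.035, 0, -0.027], [0, -0.014, 0], 0.3], [[-0.045, 0, -0.031], [0, -0.025, 0], 0.3], [[-0.056, 0, -0.035], [0, -0.037, 0], 0.3], [[-0.066, 0, -0.038], [0, -0.049, 0], 0.3], [[-0.077, 0, -0.041], [0, -0.072, 0], 0.3], [[-0.087, 0, -0.044], [0, -0.095, 0], 0.3], [[-0.097, 0.001, -0.047], [0, -0.119, 0], 0.3], [[-0.107, 0.001, -0.05], [0, -0.142, 0], 0.3], [[-0.118, 0.002, -0.053], [0, -0.166, 0], 0.3], [[-0.128, 0.002, -0.055], [0, -0.189, 0], 0.3], [[-0.128, 0.002, -0.055], [0, -0.189, 0], 0.3]]'

```text
time_s: 10.9
tcp_pos: [0.5552, 0.2937, 0.1801]
orientation: [179.9, 57.0, -175.1]
force: [-3.5, 0.8, 1.8]
opening: 0.698
```

```bash
python3 - <<'E'
from goal import *
goals([g(-.022,.20,30,7),g(.0,.215,28,8),g(.015,.17,38,9),g(.015,.12,48,11)])
im=get("scene"); save(im,"scene2.png",(340,100,540,270),3.5)
E
```

```text
10.9 [0.5552 0.2937 0.1801] [ 179.9018   56.9524 -175.0728] [ 29.5113   9.7199 -55.9024 -30.0661 -20.3139  14.    ] [-3.4993  0.8092  1.8053]
[-0.026, 0.001, 0.011] [-0.029, -0.053, -0.019]
[-0.051, 0.002, 0.021] [-0.045, -0.088, -0.027]
[-0.02, 0.003, 0.058] [-0.056, 0.086, -0.041]
[0.023, 0.003, 0.086] [-0.079, 0.261, -0.069]
```

View pics/scene2.png

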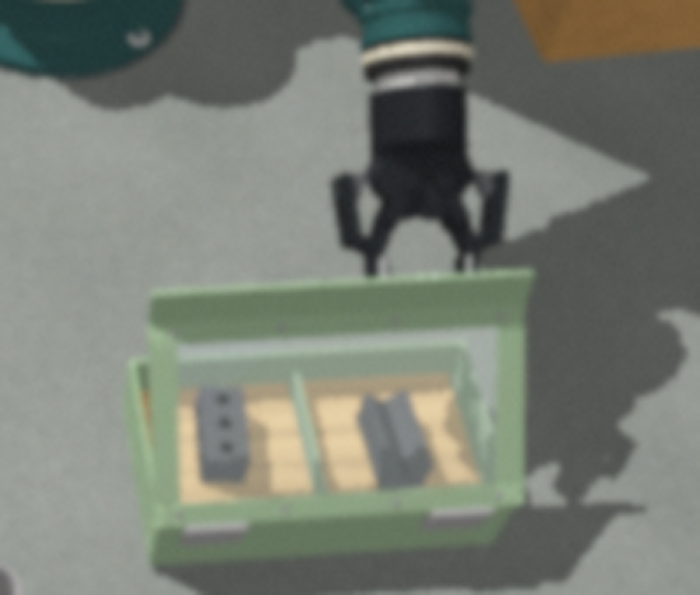

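The scene view shows the lid up at about 45° on the fingertips, with both blocks still in place. Going in.

>>> move_arm --motion '[[[-0.009, 0, 0.004], [-0.01, -0.018, -0.006], 0.3], [[-0.018, 0.001, 0.008], [-0.02, -0.036, -0.012], 0.3], [[-0.026, 0.001, 0.011], [-0.029, -0.053, -0.019], 0.3], [[-0.035, 0.001, 0.014], [-0.034, -0.065, -0.022], 0.3], [[-0.043, 0.002, 0.018], [-0.04, -0.077, -0.025], 0.3], [[-0.051, 0.002, 0.021], [-0.045, -0.088, -0.027], 0.3], [[-0.045, 0.002, 0.028], [-0.047, -0.053, -0.03], 0.3], [[-0.039, 0.002, 0.036], [-0.049, -0.018, -0.033], 0.3], [[-0.033, 0.003, 0.043], [-0.051, 0.016, -0.035], 0.3], [[-0.026, 0.003, 0.05], [-0.053, 0.05, -0.038], 0.3], [[-0.02, 0.003, 0.058], [-0.056, 0.086, -0.041], 0.3], [[-0.012, 0.003, 0.064], [-0.06, 0.121, -0.046], 0.3], [[-0.003, 0.003, 0.07], [-0.065, 0.156, -0.052], 0.3], [[0.006, 0.003, 0.075], [-0.07, 0.191, -0.058], 0.3], [[0.014, 0.003, 0.08], [-0.074, 0.226, -0.064], 0.3], [[0.023, 0.003, 0.086], [-0.079, 0.261, -0.069], 0.3], [[0.023, 0.003, 0.086], [-0.079, 0.261, -0.069], 0.3]]'

```text
time_s: 13.08
tcp_pos: [0.6143, 0.3017, 0.1131]
orientation: [-180.0, 41.9, -169.0]
force: [-0.1, -0.5, -1.9]
opening: 0.7
```

```bash
python3 - <<'E'
from goal import *
# grasp: block centre box (.0005,.070); pad centre model = tip - 16mm? print several
goals([g(.012,.09,54,11,.07,.006),g(.011,.06,60,11,.07,.005),g(.012,.038,60,11,.07,.005)])
from lid import *
print(wall(hand(.012,.038,60)))
im=get("wrist"); save(im,"wrist4.png")
E
```

```text
13.075 [0.6143 0.3017 0.1131] [-179.9671   41.9116 -168.9868] [ 22.5672  16.5527 -41.4683  -9.3452  -7.7212   8.651 ] [-0.0985 -0.4912 -1.9475]
[0.023, 0.0, 0.017] [-0.0, 0.103, 0.0]
[0.044, 0.0, 0.038] [-0.0, 0.208, 0.0]
[0.058, 0.0, 0.055] [-0.0, 0.208, 0.0]
(np.float64(0.03422134253196085), np.float64(0.0025000000000000022))
```

View pics/wrist4.png

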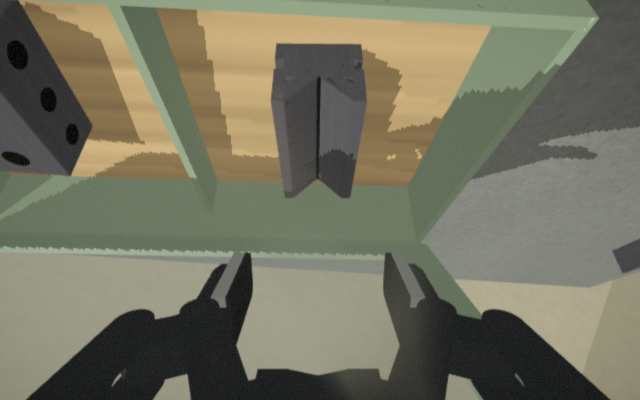

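Fingers and block are well lined up (block centre col 318, finger mid col 317). Descend, then close.

>>> move_arm --motion '[[[0.008, 0, 0.006], [0, 0.035, 0], 0.3], [[0.016, 0, 0.012], [0, 0.07, 0], 0.3], [[0.023, 0, 0.017], [0, 0.103, 0], 0.3], [[0.03, 0, 0.024], [0, 0.138, 0], 0.3], [[0.037, 0, 0.031], [0, 0.173, 0], 0.3], [[0.044, 0, 0.038], [0, 0.208, 0], 0.3], [[0.048, 0, 0.043], [0, 0.208, 0], 0.3], [[0.052, 0, 0.048], [0, 0.208, 0], 0.3], [[0.056, 0, 0.053], [0, 0.208, 0], 0.3], [[0.056, 0, 0.053], [0, 0.208, 0], 0.3]]'

```text
time_s: 14.38
tcp_pos: [0.6072, 0.3004, 0.0357]
orientation: [-180.0, 29.9, -169.0]
force: [-0.1, -0.4, -1.3]
opening: 0.699
```

>>> move_arm --motion '[[[0, 0, 0], [0, 0, 0], 0.45], [[0, 0, 0], [0, 0, 0], 0.55], [[0, 0, 0], [0, 0, 0], 0.65], [[0, 0, 0], [0, 0, 0], 0.75], [[0, 0, 0], [0, 0, 0], 0.75], [[0, 0, 0], [0, 0, 0], 0.75]]' --grip_force 70

```text
time_s: 15.12
tcp_pos: [0.6078, 0.3006, 0.0369]
orientation: [-180.0, 30.0, -169.0]
force: [-5.0, -2.6, 5.9]
opening: 0.438
```

```bash
python3 - <<'E'
from goal import *
s=sensors.get_state(); print(s["ft_torque"]); t=s["tcp_pos"]; v=t[:2]-BC; c,sn=np.cos(BY),np.sin(BY); print("tcp box",c*v[0]+sn*v[1],-sn*v[0]+c*v[1],t[2])
def b(x,z): return (box(x,.07,z),11,60)
x0,z0=.0145,.0365
W=[(.0145,.05),(.0115,.075),(.008,.1),(.005,.125),(.002,.15),(0,.162),(-.012,.1605),(-.03,.158),(-.045,.156),(-.06,.153),(-.073,.145)]
goals([b(*w) for w in W])
im=get("wrist"); save(im,"wrist5.png")
from lid import *
path([(x,z,60) for x,z in W],True,n=2)
E
```

```text
[-0.4368  0.4784 -0.1278]
tcp box 0.014323050926077337 0.06980203473466239 0.03689497180152381
15.125 [0.6078 0.3006 0.0369] [-179.9643   30.0368 -168.977 ] [ 21.6994  23.3082 -35.119    1.9735  -5.3561   9.2699] [-4.9534 -2.6481  5.8884]
[-0.007, 0.0, -0.011] [-0.0, 0.001, 0.0]
[-0.017, 0.0, -0.034] [-0.0, 0.001, 0.0]
[-0.026, 0.001, -0.058] [-0.0, 0.001, 0.0]
[-0.036, 0.001, -0.081] [-0.0, 0.001, 0.0]
[-0.046, 0.001, -0.104] [-0.0, 0.001, 0.0]
[-0.05, 0.001, -0.115] [-0.0, 0.001, 0.0]
[-0.039, 0.002, -0.12] [-0.0, 0.001, 0.0]
[-0.022, 0.003, -0.127] [-0.0, 0.001, 0.0]
[-0.008, 0.004, -0.133] [-0.0, 0.001, 0.0]
[0.006, 0.004, -0.138] [-0.0, 0.001, 0.0]
[0.021, 0.005, -0.137] [-0.0, 0.001, 0.0]
[14. 50. 60.] phi 50.4 body r165  rim 51 floor 15
[13. 62. 60.] phi 52.1 body r166  rim 59 floor 27

[12. 75. 60.] phi 53.8 body r164  rim 69 floor 39
[10. 88. 60.] phi 55.5 body r166  rim 79 floor 52

[  8. 100.  60.] phi 57.1 body r165  rim 88 floor 64
[  7. 112.  60.] phi 58.9 body r166  rim 98 floor 77

[  5. 125.  60.] phi 60.6 body r155  rim 108 floor 90
[  4. 138.  60.] phi 62.1 body r167  rim 119 floor 102

[  2. 150.  60.] phi 63.4 block r119  rim 129 floor 114
[  1. 156.  60.] phi 64.2 block r125  rim 133 floor 120

[  0. 162.  60.] phi 65.0 block r131  rim 137 floor 126
[ -6. 161.  60.] phi 62.5 block r133  rim 129 floor 126

[-12. 160.  60.] phi 60.1 block r135  rim 129 floor 125
[-21. 159.  60.] phi 56.6 block r139  rim 133 floor 124

[-30. 158.  60.] phi 53.3 block r143  rim 79 floor 122
[-38. 157.  60.] phi 50.7 block r147  rim 78 floor 122

[-45. 156.  60.] phi 48.3 block r151  rim 77 floor 120
[-52. 154.  60.] phi 45.9 block r155  rim 75 floor 119

[-60. 153.  60.] phi 43.5 block r159  rim 74 floor 118
[-66. 149.  60.] phi 40.9 block r161  rim 69 floor 113
```

View pics/wrist5.png

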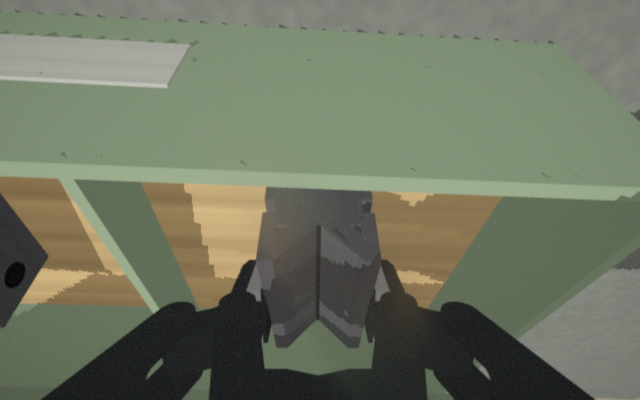

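The block is gripped (37 mm opening), pads midway along its sides. Lift straight up.

>>> move_arm --motion '[[[-0.003, 0, -0.005], [0, 0, 0], 0.75], [[-0.007, 0, -0.011], [0, 0, 0], 0.75], [[-0.012, 0, -0.022], [0, 0, 0], 0.75], [[-0.017, 0, -0.034], [0, 0, 0], 0.75], [[-0.022, 0, -0.046], [0, 0, 0], 0.75], [[-0.026, 0.001, -0.058], [0, 0, 0], 0.75], [[-0.031, 0.001, -0.07], [0, 0, 0], 0.75], [[-0.036, 0.001, -0.081], [0, 0, 0], 0.75], [[-0.041, 0.001, -0.093], [0, 0, 0], 0.75], [[-0.046, 0.001, -0.104], [0, 0, 0], 0.75], [[-0.05, 0.001, -0.115], [0, 0, 0], 0.75], [[-0.05, 0.001, -0.115], [0, 0, 0], 0.75]]'

```text
time_s: 16.68
tcp_pos: [0.5941, 0.2991, 0.1625]
orientation: [-180.0, 30.1, -169.0]
force: [-0.7, -0.4, -5.8]
opening: 0.434
```

```bash
python3 - <<'E'
from goal import *
s=sensors.get_state(); print(s["opening"],s["ft_torque"])
def b(x,z): return (box(x,.07,z),11,60)
W=[(0,.162),(-.012,.1605),(-.03,.158),(-.045,.156),(-.06,.153),(-.073,.145)]
goals([b(*w) for w in W])
# block in hand: pose in tool frame from the wrist depth; lid angle from top cam depth
im=get("wrist"); C=cloud(im); T=R(s["orientation"]); L=(C-s["tcp_pos"])@T
m=(np.abs(L[...,1])<.021)&(L[...,2]>-.07)&(L[...,2]<.05)&(np.abs(L[...,0])<.06)&(im["range_z"]>0)
W=C[m]; print(len(W)); v=W[:,:2]-BC; c,sn=np.cos(BY),np.sin(BY); bx=c*v[:,0]+sn*v[:,1]
print("block bx",np.percentile(bx,[1,5,50,95,99]),"z",np.percentile(W[:,2],[1,5,50,95,99]))
im=get("scene"); C=cloud(im); v=C[...,:2]-BC; bx=c*v[...,0]+sn*v[...,1]; by=-sn*v[...,0]+c*v[...,1]
for y0 in (-.14,.14):
    k=(np.abs(by-y0)<.008)&(bx<.078)&(bx>-.13)&(C[...,2]>.09); print(y0,k.sum(),"lid deg",np.degrees(np.median(np.arctan2(C[...,2][k]-.076,.081-bx[k]))) if k.sum() else "")
save(im,"scene3.png",(340,60,540,270),2.8)
E
```

```text
0.4335631604030124 [-0.1517  1.0674  0.0035]
16.675 [0.5941 0.2991 0.1625] [-179.9962   30.1194 -168.9913] [ 22.1032  13.45   -25.7914  21.1068  -5.545    9.6267] [-0.7425 -0.4309 -5.8235]
[0.001, -0.0, 0.0] [0.0, 0.002, 0.0]
[0.012, 0.001, -0.005] [0.0, 0.002, 0.0]
[0.029, 0.002, -0.011] [0.0, 0.002, 0.0]
[0.043, 0.002, -0.017] [0.0, 0.002, 0.0]
[0.057, 0.003, -0.022] [0.0, 0.002, 0.0]
[0.072, 0.004, -0.022] [0.0, 0.002, 0.0]
22392
block bx [-0.0519 -0.0514 -0.0376  0.025   0.0296] z [0.1559 0.1604 0.1846 0.2005 0.2125]
-0.14 318 lid deg 66.13494835166973
0.14 294 lid deg 65.95965691375883
```

Lid at 66° as modelled; load 5.8 N is the block's weight. Now retract with the lid riding down on the block end.

>>> move_arm --motion '[[[0.006, 0, -0.002], [0, 0, 0], 0.75], [[0.012, 0.001, -0.005], [0, 0, 0], 0.75], [[0.018, 0.001, -0.007], [0, 0, 0], 0.75], [[0.024, 0.002, -0.009], [0, 0, 0], 0.75], [[0.029, 0.002, -0.011], [0, 0, 0], 0.75], [[0.036, 0.002, -0.014], [0, 0, 0], 0.75], [[0.043, 0.002, -0.017], [0, 0, 0], 0.75], [[0.05, 0.003, -0.019], [0, 0, 0], 0.75], [[0.057, 0.003, -0.022], [0, 0, 0], 0.75], [[0.062, 0.003, -0.022], [0, 0, 0], 0.75], [[0.067, 0.004, -0.022], [0, 0, 0], 0.75], [[0.072, 0.004, -0.022], [0, 0, 0], 0.75], [[0.072, 0.004, -0.022], [0, 0, 0], 0.75]]'

```text
time_s: 18.4
tcp_pos: [0.5203, 0.2888, 0.1437]
orientation: [-180.0, 30.0, -169.0]
force: [-3.4, -0.5, -6.8]
opening: 0.436
```

```bash
cat > lidang.py <<'E'
from goal import *
def lidang():
    im=get("scene"); C=cloud(im); v=C[...,:2]-BC; c,sn=np.cos(BY),np.sin(BY); bx=c*v[...,0]+sn*v[...,1]; by=-sn*v[...,0]+c*v[...,1]
    for y0 in (-.14,.14):
        k=(np.abs(by-y0)<.008)&(bx<.0)&(bx>-.082)&(C[...,2]>.06); print(y0,k.sum(),"lid deg",np.degrees(np.median(np.arctan2(C[...,2][k]-.078,.081-bx[k]))) if k.sum() else "")
    return im
E
python3 - <<'E'
from lidang import *
s=sensors.get_state(); print(s["opening"])
lidang()
def b(x,z): return (box(x,.07,z),11,60)
W=[(-.085,.135),(-.095,.12),(-.105,.10),(-.113,.08),(-.117,.068),(-.119,.06),(-.119,.052),(-.119,.045),(-.119,.04)]
goals([b(*w) for w in W])
E
```

```text
0.435629826721099
-0.14 223 lid deg 36.87317621768331
0.14 167 lid deg 37.374401950612274
18.45 [0.5206 0.2888 0.144 ] [-179.9665   29.9793 -168.9684] [ 24.3858   8.5578 -35.7252  16.4195  -6.6602  11.6204] [-3.7602 -1.0423 -6.1491]
[0.014, 0.001, 0.002] [-0.0, -0.0, 0.0]
[0.03, 0.001, 0.01] [-0.0, -0.0, 0.0]
[0.049, 0.002, 0.022] [-0.0, -0.0, 0.0]
[0.066, 0.003, 0.036] [-0.0, -0.0, 0.0]
[0.075, 0.003, 0.044] [-0.0, -0.0, 0.0]
[0.081, 0.003, 0.05] [-0.0, -0.0, 0.0]
[0.085, 0.003, 0.057] [-0.0, -0.0, 0.0]
[0.089, 0.003, 0.063] [-0.0, -0.0, 0.0]
[0.091, 0.003, 0.067] [-0.0, -0.0, 0.0]
```

>>> move_arm --motion '[[[0.007, 0, 0.001], [0, 0, 0], 0.75], [[0.014, 0.001, 0.002], [0, 0, 0], 0.75], [[0.02, 0.001, 0.005], [0, 0, 0], 0.75], [[0.025, 0.001, 0.007], [0, 0, 0], 0.75], [[0.03, 0.001, 0.01], [0, 0, 0], 0.75], [[0.036, 0.001, 0.014], [0, 0, 0], 0.75], [[0.043, 0.002, 0.018], [0, 0, 0], 0.75], [[0.049, 0.002, 0.022], [0, 0, 0], 0.75], [[0.054, 0.002, 0.026], [0, 0, 0], 0.75], [[0.06, 0.003, 0.031], [0, 0, 0], 0.75], [[0.066, 0.003, 0.036], [0, 0, 0], 0.75], [[0.07, 0.003, 0.04], [0, 0, 0], 0.75], [[0.075, 0.003, 0.044], [0, 0, 0], 0.75], [[0.078, 0.003, 0.047], [0, 0, 0], 0.75], [[0.081, 0.003, 0.05], [0, 0, 0], 0.75], [[0.083, 0.003, 0.053], [0, 0, 0], 0.75], [[0.085, 0.003, 0.057], [0, 0, 0], 0.75], [[0.087, 0.003, 0.06], [0, 0, 0], 0.75], [[0.089, 0.003, 0.063], [0, 0, 0], 0.75], [[0.091, 0.003, 0.067], [0, 0, 0], 0.75]]'

```text
time_s: 20.95
tcp_pos: [0.476, 0.2832, 0.0405]
orientation: [-180.0, 30.0, -169.0]
force: [0.4, 0.7, -5.5]
opening: 0.432
```

```bash
python3 - <<'E'
from lidang import *
from kin import ik
s=sensors.get_state(); print(s["opening"])
im=lidang(); save(im,"scene4.png",(200,60,540,290),2.3)
def b(x,z): return (box(x,.07,z),11,60)
goals([b(-.17,.045),b(-.19,.09),b(-.20,.25)])
# placing pose reachability
c=np.array([.5586,-.3285]); u=np.array([-np.sin(np.radians(8.2)),np.cos(np.radians(8.2))]); t=c+.175*u; print("place",t)
for psi in (-81.8,98.2):
  for z in (.15,.02): print(psi,ik(np.array([*t,z]),psi,60,[-15,20,0,60,-30,70]))
E
```

```text
0.43154302482055684
-0.14 126 lid deg -0.24524363998062168
0.14 120 lid deg -0.7927128042388053
21.0 [0.4757 0.283  0.0399] [-179.9631   29.9788 -168.9774] [ 26.2299  14.4092 -50.647   -4.1506  -7.5674  13.2508] [-0.5995 -1.0671 -6.634 ]
[0.042, 0.003, -0.03] [-0.0, -0.0, 0.0]
[0.036, 0.004, -0.079] [-0.0, -0.0, 0.0]
[-0.035, 0.004, -0.222] [-0.0, -0.0, 0.0]
place [ 0.5336 -0.1553]
-81.8 (array([-10.6631,  15.7168, -21.846 ,  41.864 , -28.2388, 137.6424]), np.float64(4.893543439678866e-11), np.float64(1.5300658170091805e-07))
-81.8 (array([-10.6631,  24.4268, -33.1542,  21.8457, -28.2388, 139.2578]), np.float64(3.185754990062186e-11), np.float64(8.995113509278613e-08))
98.2 (array([-35.5861,  33.4567,   7.1963,  85.5075,  21.1607, -80.2373]), np.float64(3.72264876521339e-06), np.float64(0.008705905911947417))
98.2 (array([-35.586 ,  39.2847,  -3.342 ,  69.1404,  21.1604, -79.0277]), np.float64(3.0185384878831453e-06), np.float64(0.009365441430654004))
```

View pics/scene4.png

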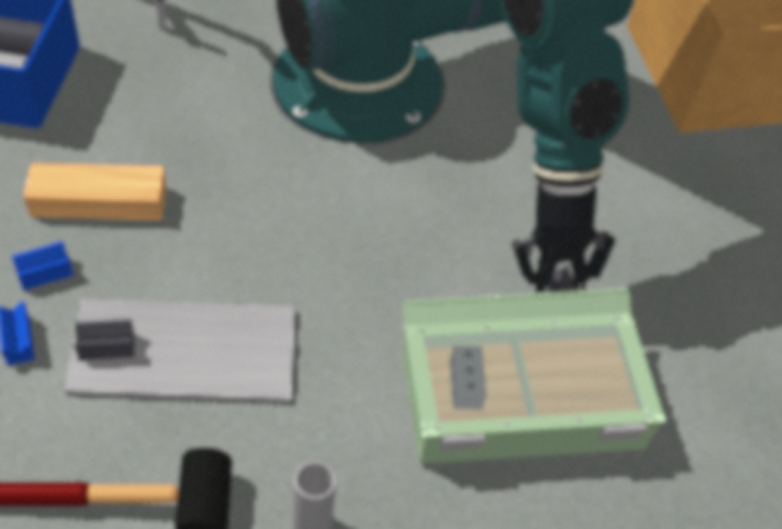

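The scene view shows the lid fully shut (about 0°), the three-hole block alone at (467,377) in the crop, and the V-block held in the gripper in front. Back off, rise and carry it to the plate.

```bash
python3 - <<'E'
from goal import *
goals([(box(-.17,.07,.045),11,60),(box(-.20,.07,.12),11,60),(np.array([.46,.15,.25]),-20,60),(np.array([.5356,-.169,.25]),-81.8,60),(np.array([.5356,-.169,.14]),-81.8,60)])
E
```

```text
21.0 [0.4757 0.283  0.0399] [-179.9631   29.9788 -168.9774] [ 26.2299  14.4092 -50.647   -4.1506  -7.5674  13.2508] [-0.5995 -1.0671 -6.634 ]
[0.042, 0.003, -0.03] [-0.0, -0.0, 0.0]
[0.03, 0.005, -0.11] [-0.0, -0.0, 0.0]
[-0.07, -0.128, -0.202] [0.27, -0.0, 0.469]
[-0.081, -0.455, -0.195] [0.809, 0.0, 1.403]
[-0.026, -0.455, -0.1] [0.809, 0.0, 1.403]
```

>>> move_arm --motion '[[[0.018, 0.001, -0.013], [0, 0, 0], 0.75], [[0.036, 0.003, -0.026], [0, 0, 0], 0.75], [[0.042, 0.003, -0.03], [0, 0, 0], 0.75], [[0.036, 0.004, -0.07], [0, 0, 0], 0.75], [[0.02, 0.005, -0.12], [0, 0, 0], 0.75], [[-0.01, -0.03, -0.16], [0.07, 0, 0.12], 0.75], [[-0.04, -0.08, -0.19], [0.15, 0, 0.26], 0.75], [[-0.07, -0.128, -0.202], [0.23, 0, 0.4], 0.75], [[-0.073, -0.175, -0.201], [0.31, 0, 0.54], 0.75], [[-0.076, -0.225, -0.2], [0.39, 0, 0.68], 0.75], [[-0.078, -0.275, -0.199], [0.47, 0, 0.82], 0.75], [[-0.079, -0.325, -0.198], [0.55, 0, 0.955], 0.75], [[-0.08, -0.375, -0.197], [0.63, 0, 1.09], 0.75], [[-0.08, -0.42, -0.196], [0.71, 0, 1.23], 0.75], [[-0.081, -0.455, -0.195], [0.79, 0, 1.37], 0.75], [[-0.081, -0.455, -0.195], [0.809, 0, 1.403], 0.75], [[-0.06, -0.455, -0.16], [0.809, 0, 1.403], 0.75], [[-0.04, -0.455, -0.125], [0.809, 0, 1.403], 0.75], [[-0.026, -0.455, -0.1], [0.809, 0, 1.403], 0.75], [[-0.026, -0.455, -0.1], [0.809, 0, 1.403], 0.75]]'

```text
time_s: 23.5
tcp_pos: [0.5348, -0.1684, 0.1388]
orientation: [-179.9, 29.9, 98.3]
force: [0.5, -0.1, -4.8]
opening: 0.435
```

```bash
python3 - <<'E'
from fit import *
from goal import *
s=sensors.get_state(); print(s["opening"])
im=get("wrist"); save(im,"wrist6.png"); C=cloud(im); print(im["position"])
for c in ("wrist",):
    for l in ("vblock_set_center","vblock_center","plate"):
        for r in spotter.landmark_of(c,l)[:3]:
            p=np.array(r["location"]); print(l,round(r["score"],2),tow(im,p))
goals([(np.array([.5356,-.169,.14]),-81.8,60)])
E
```

```text
0.43471201836532536
[ 0.5143 -0.0302  0.2231]
vblock_set_center 0.68 [ 0.4299 -0.4415  0.0134]
vblock_center 0.55 [ 0.5315 -0.1531  0.1444]
plate 0.69 [ 0.5488 -0.2237 -0.0031]
23.7 [ 0.5366 -0.1689  0.142 ] [179.8098  30.0433  98.1257] [-12.1108  16.2068 -22.6372  39.6451 -27.9435  66.8394] [-0.1927  0.3727 -4.378 ]
[0.001, -0.001, 0.002] [0.003, 0.001, -0.001]
```

View pics/wrist6.png

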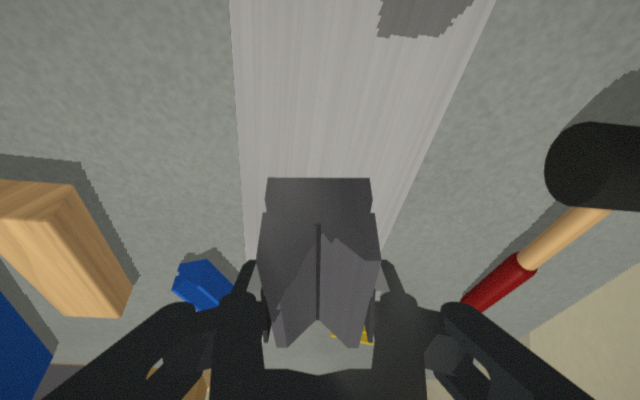

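The wrist view shows the block held V up at (318,260) over the plate. It hides the standing block, so I measure the held block from depth.

```bash
python3 - <<'E'
from goal import *
from lid import *
s=sensors.get_state(); im=get("wrist"); C=cloud(im); t=s["tcp_pos"]
h=np.array([np.cos(np.radians(-81.8)),np.sin(np.radians(-81.8))]); l=np.array([-h[1],h[0]])
def pl(sl):
    P=C[sl].reshape(-1,3); P=P[np.isfinite(P).all(1)]; c=np.median(P,0); P=P[np.linalg.norm(P-c,axis=1)<.03]; c=P.mean(0); n=np.linalg.svd(P-c)[2][2]; return c,n,(P-c)@n
c,n,e=pl(np.s_[185:208,275:365]); print("end face c rel tcp: along %.4f lat %.4f z %.4f"%((c[:2]-t[:2])@h,(c[:2]-t[:2])@l,c[2]-t[2]),"n along %.3f lat %.3f z %.3f"%(n[:2]@h,n[:2]@l,n[2]),e.std())
for v in (228,260,290,320,335):
    print(v,[("%.4f %.4f %.4f"%((p[:2]-t[:2])@h,(p[:2]-t[:2])@l,p[2]-t[2])) for p in (pt(im,u,v,1) for u in (266,285,318,350,371))])
for v in range(172,226,6): p=pt(im,318,v,1); print(v,"%.4f %.4f"%((p[:2]-t[:2])@h,p[2]-t[2]))
E
```

```text
end face c rel tcp: along -0.0516 lat -0.0002 z 0.0022 n along -1.000 lat 0.011 z -0.019 0.0005481607047474738
228 ['-0.0519 -0.0176 0.0166', '-0.0515 -0.0115 0.0162', '-0.0502 -0.0007 0.0153', '-0.0513 0.0097 0.0162', '-0.0514 0.0165 0.0163']
260 ['-0.0514 -0.0165 0.0283', '-0.0458 -0.0114 0.0248', '-0.0311 -0.0007 0.0156', '-0.0455 0.0096 0.0246', '-0.0513 0.0152 0.0283']
290 ['-0.0324 -0.0186 0.0283', '-0.0281 -0.0125 0.0261', '-0.0065 -0.0007 0.0150', '-0.0278 0.0107 0.0260', '-0.0325 0.0174 0.0284']
320 ['-0.0192 -0.0196 0.0333', '-0.0049 -0.0141 0.0273', '0.4015 -0.0000 -0.1431', '-0.0055 0.0122 0.0276', '-0.0194 0.0184 0.0335']
335 ['-0.0136 -0.0199 0.0366', '0.0088 -0.0150 0.0282', '0.4667 0.0000 -0.1433', '0.0089 0.0131 0.0282', '-0.0142 0.0186 0.0369']
172 0.0616 -0.1308
178 -0.0521 -0.0064
184 -0.0517 -0.0036
190 -0.0517 -0.0006
196 -0.0518 0.0024
202 -0.0517 0.0051
208 -0.0515 0.0077
214 -0.0517 0.0105
220 -0.0519 0.0133
```

Held block: level within about 1°, centre 14 mm behind the TCP and foot 7 mm below it. Descend.

```bash
python3 - <<'E'
from goal import *
goals([(np.array([.5357,-.1697,z]),-81.8,60) for z in (.142,.06,.03,.024,.021,.0195,.018)])
E
```

```text
23.75 [ 0.5365 -0.1689  0.1418] [179.8189  30.0426  98.1276] [-12.1115  16.2064 -22.6575  39.6337 -27.9458  66.8411] [ 0.9015  0.2167 -5.2585]
[-0.001, -0.001, 0.0] [0.003, 0.001, -0.001]
[0.04, -0.001, 0.071] [0.003, 0.001, -0.001]
[0.055, -0.001, 0.097] [0.003, 0.001, -0.001]
[0.058, -0.001, 0.102] [0.003, 0.001, -0.001]
[0.06, -0.001, 0.105] [0.003, 0.001, -0.001]
[0.061, -0.001, 0.106] [0.003, 0.001, -0.001]
[0.061, -0.001, 0.108] [0.003, 0.001, -0.001]
```

>>> move_arm --motion '[[[0.01, -0.001, 0.02], [0, 0, 0], 0.75], [[0.025, -0.001, 0.045], [0.003, 0.001, -0.001], 0.75], [[0.04, -0.001, 0.071], [0.003, 0.001, -0.001], 0.75], [[0.05, -0.001, 0.088], [0.003, 0.001, -0.001], 0.75], [[0.055, -0.001, 0.097], [0.003, 0.001, -0.001], 0.75], [[0.058, -0.001, 0.102], [0.003, 0.001, -0.001], 0.75], [[0.058, -0.001, 0.102], [0.003, 0.001, -0.001], 0.75], [[0.058, -0.001, 0.102], [0.003, 0.001, -0.001], 0.75]]'

```text
time_s: 24.75
tcp_pos: [0.5353, -0.1698, 0.0237]
orientation: [-179.9, 30.0, 98.2]
force: [0.1, -0.5, -4.8]
opening: 0.434
```

```bash
python3 - <<'E'
from fit import *
from goal import *
goals([(np.array([.5357,-.1697,z]),-81.8,60) for z in (.0235,.021,.0195,.018)])
im=get("scene")
u,v=proj(im,np.array([[.5587,-.3288,.03]]))[0]; b=[int(u-28),int(v-28),int(u+28),int(v+28)]
rs=spotter.regions_of("scene","vblock_set_center"); m=max((r["region"] for r in rs),key=lambda r:r[int(v)-3:int(v)+4,int(u)-3:int(u)+4].sum())
x,f=fit([(im,m,b)],.012,(.5587,-.3288,1.71)); print("set scene",m.sum(),x[:2],np.degrees(x[2]),f)
# gap: wrist end of held block foot height above plate
w=get("wrist"); h=np.array([np.cos(np.radians(-81.8)),np.sin(np.radians(-81.8))]); t=sensors.get_state()["tcp_pos"]
for vv in range(150,200,5): p=pt(w,318,vv,0); print(vv,"%.4f %.4f"%((p[:2]-t[:2])@h,p[2]))
E
```

```text
24.75 [ 0.5353 -0.1698  0.0237] [-179.8937   29.9589   98.2303] [-12.2253  24.211  -32.7476  21.7627 -27.9394  66.7586] [ 0.0989 -0.4672 -4.7645]
[0.0, 0.0, 0.0] [-0.002, -0.001, 0.0]
[0.001, 0.0, 0.002] [-0.002, -0.001, 0.0]
[0.002, 0.0, 0.004] [-0.002, -0.001, 0.0]
[0.003, 0.0, 0.005] [-0.002, -0.001, 0.0]
set scene 488 [ 0.5578 -0.3287] 97.31510218357577 0.10910437556973562
150 -0.0602 0.0110
155 -0.0585 0.0118
160 -0.0560 0.0117
165 -0.0529 0.0110
170 -0.0507 0.0114
175 -0.0485 0.0119
180 -0.0515 0.0178
185 -0.0516 0.0204
190 nan nan
195 -0.0523 0.0260
  return _methods._mean(a, axis=axis, dtype=dtype,
  ret = ret.dtype.type(ret / rcount)
```

>>> move_arm --motion '[[[0.0005, 0, 0.001], [0, 0, 0], 0.75], [[0.001, 0, 0.0018], [0, 0, 0], 0.75], [[0.0014, 0, 0.0025], [0, 0, 0], 0.75], [[0.0018, 0, 0.0032], [0, 0, 0], 0.75], [[0.0022, 0, 0.0038], [0, 0, 0], 0.75], [[0.0022, 0, 0.0038], [0, 0, 0], 0.75]]'

```text
time_s: 25.65
tcp_pos: [0.5348, -0.1697, 0.0189]
orientation: [-179.8, 30.0, 98.3]
force: [-3.0, 2.0, 1.5]
opening: 0.431
```

Contact (force went from -5 to +1.5 N). Release gently, then withdraw along the tool axis.

>>> move_arm --motion '[[[0, 0, 0], [0, 0, 0], 0.53], [[0, 0, 0], [0, 0, 0], 0.48], [[0, 0, 0], [0, 0, 0], 0.42], [[0, 0, 0], [0, 0, 0], 0.34], [[0, 0, 0], [0, 0, 0], 0.26], [[0, 0, 0], [0, 0, 0], 0.26]]' --grip_force 20

```text
time_s: 26.4
tcp_pos: [0.5348, -0.1696, 0.0186]
orientation: [-179.8, 29.9, 98.3]
force: [-0.3, 0.8, 0.1]
opening: 0.738
```

>>> move_arm --motion '[[[0, 0, -0.006], [0, 0, 0], 0.26], [[0, 0, -0.015], [0, 0, 0], 0.26], [[0, 0, -0.03], [0, 0, 0], 0.26], [[0, 0, -0.05], [0, 0, 0], 0.26], [[0, 0, -0.08], [0, 0, 0], 0.26], [[-0.02, 0, -0.12], [0, 0, 0], 0.26], [[-0.05, 0, -0.18], [0, 0, 0], 0.26], [[-0.05, 0.1, -0.22], [0, 0, 0], 0.26], [[-0.05, 0.16, -0.24], [0, 0, 0], 0.26], [[-0.05, 0.16, -0.24], [0, 0, 0], 0.26]]'

```text
time_s: 27.65
tcp_pos: [0.6845, -0.0699, 0.2527]
orientation: [-179.9, 30.0, 98.2]
force: [0.4, -0.2, 0.4]
opening: 0.74
```

```bash
python3 - <<'E'
from fit import *
from lidang import lidang
s=sensors.get_state(); print(s["time_s"],s["tcp_pos"],s["force"],s["opening"])
ims={c:get(c) for c in ("top","scene")}; lidang()
res={}
for k,p,a in [("set",(.5587,-.3288),1.71),("new",(.5337,-.1556),1.71)]:
    its=[]
    for c,im in ims.items():
        u,v=proj(im,np.array([[*p,.03]]))[0]; b=[int(u-28),int(v-28),int(u+28),int(v+28)]
        for lab in ("vblock_set_center","vblock_center"):
            rs=spotter.regions_of(c,lab)
            ms=[r["region"] for r in rs if r["region"][int(v)-3:int(v)+4,int(u)-3:int(u)+4].sum()>15]
            if ms: its.append((im,ms[0],b)); x,f=fit(its[-1:],.012,(*p,a)); print(k,c,lab,ms[0].sum(),x[:2],np.degrees(x[2]),f); break
    x,f=fit(its,.012,(*p,a)); print(k,"both",x[:2],np.degrees(x[2]),f); res[k]=x
d=res["new"][:2]-res["set"][:2]; a=res["set"][2]; u=np.array([np.cos(a),np.sin(a)])
print("along",d@u,"lateral",d@[-u[1],u[0]])
A=cv2.resize(ims["top"]["pixels"][150:230,300:430,::-1],None,fx=4,fy=4,interpolation=cv2.INTER_CUBIC)
B=cv2.resize(ims["scene"]["pixels"][170:270,210:340,::-1],None,fx=4,fy=4,interpolation=cv2.INTER_CUBIC)
cv2.imwrite("pics/end.png",cv2.resize(np.vstack([A,B]),None,fx=.8,fy=.8))
E
```

```text
27.65 [ 0.6845 -0.0699  0.2527] [ 0.3853 -0.2421  0.3524] 0.7398127460060604
-0.14 429 lid deg 77.39898608966139
0.14 118 lid deg -0.6446825721689058
set top vblock_set_center 334 [ 0.5575 -0.3251] 102.85630944903266 0.22361464656354024
set scene vblock_set_center 437 [ 0.5577 -0.3284] 97.57527386601394 0.061360687140826764
set both [ 0.5577 -0.3286] 99.27757051747146 0.1459006735208766
new top vblock_center 399 [ 0.5316 -0.1552] 97.70185016120513 0.06170098237114785
new scene vblock_center 378 [ 0.5332 -0.1567] 97.5656436454228 0.09415737926376222
new both [ 0.5322 -0.1559] 97.17080306409892 0.08606425116521488
along 0.17452267737873242 lateral -0.0026655085064801157
```

View pics/end.png

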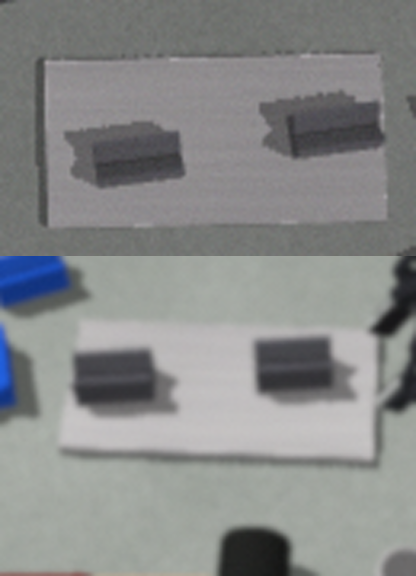

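The two blocks look parallel and in line with about a 100 mm gap. The first lid reading (77°) is the arm standing in that view. One close wrist-camera check of the alignment.

```bash
python3 - <<'E'
from goal import *
goals([(np.array([.549,-.25,.36]),-81.8,90)])
E
```

```text
28.1 [ 0.682  -0.0714  0.2515] [-179.8173   29.9354   98.2459] [ -0.9936  28.4624  15.5543  72.0158 -29.5418  79.4702] [0.6148 0.208  0.4458]
[-0.191, -0.157, -0.015] [-0.003, 0.522, -0.0]
```

>>> move_arm --motion '[[[-0.05, -0.01, -0.03], [0, 0.1, 0], 0.26], [[-0.1, -0.05, -0.03], [0, 0.25, 0], 0.26], [[-0.15, -0.1, -0.02], [0, 0.4, 0], 0.26], [[-0.191, -0.14, -0.015], [0, 0.522, 0], 0.26], [[-0.191, -0.157, -0.015], [0, 0.522, 0], 0.26], [[-0.191, -0.157, -0.015], [0, 0.522, 0], 0.26], [[-0.191, -0.157, -0.015], [0, 0.522, 0], 0.26]]'

```text
time_s: 28.98
tcp_pos: [0.5503, -0.2492, 0.36]
orientation: [-179.9, 0.0, 98.2]
force: [-0.3, 0.5, -0.2]
opening: 0.74
```

```bash
python3 - <<'E'
from fit import *
from lidang import lidang
im=get("wrist"); lidang(); C=cloud(im); save(im,"wrist7.png")
res={}
for k,p in [("set",(.558,-.3286)),("new",(.5325,-.1558))]:
    u,v=proj(im,np.array([[*p,.03]]))[0]; b=[int(u-60),max(0,int(v-60)),int(u+60),int(v+60)]
    m=(C[...,2]>.019)&(C[...,2]<.06); w=np.zeros_like(m); w[b[1]:b[3],b[0]:b[2]]=m[b[1]:b[3],b[0]:b[2]]
    lab=cv2.connectedComponents(w.astype(np.uint8))[1]; w=lab==lab[int(v),int(u)]
    x,f=fit([(im,w,b)],.013,(*p,1.7)); print(k,(int(u),int(v)),w.sum(),x[:2],np.degrees(x[2]),f)
    T=C[w&(C[...,2]>.036)][:,:2]; r=cv2.minAreaRect((T*1000).astype(np.float32)); print("  top rect",r)
    res[k]=x; print("  top z",np.percentile(C[w][:,2],[95,99]))
d=res["new"][:2]-res["set"][:2]; 
for a in (res["set"][2],res["new"][2]):
    u=np.array([np.cos(a),np.sin(a)]); print("along",d@u,"lateral",d@[-u[1],u[0]])
E
```

```text
-0.14 128 lid deg -0.5316637217159702
0.14 119 lid deg -0.6956855045361694
set (316, 204) 1447 [ 0.5572 -0.3262] 97.79128034611846 0.07360264638728586
  top rect ((557.50048828125, -326.6441955566406), (37.719966888427734, 75.91417694091797), 7.728186130523682)
  top z [0.048  0.0486]
new (315, 77) 1897 [ 0.5314 -0.155 ] 97.53463485885149 0.0392583429310811
  top rect ((531.6151123046875, -154.84527587890625), (37.92974853515625, 74.79771423339844), 7.3349809646606445)
  top z [0.0482 0.0489]
along 0.17318785780198728 lateral 0.0023394695576959513
along 0.17317564119493 lateral 0.0031152053828937443
```

Blocks are parallel within 0.3° and the gap is about 98 mm. All cameras agree on a 2–3 mm sideways offset, though. There's time, so I mend it: regrip from above, lift a few mm, shift 2.5 mm, set down.

```bash
python3 - <<'E'
from goal import *
goals([(np.array([.5328,-.1556,z]),-82.2,90) for z in (.12,.06,.023)])
E
```

```text
29.075 [ 0.5507 -0.2489  0.3597] [-179.8387    0.0176   98.2646] [-31.9839  24.2515  31.1459  97.0062  -0.1176  49.7517] [ 0.425  -0.4779 -0.8733]
[0.095, -0.004, 0.24] [-0.003, 0.0, 0.008]
[0.095, -0.003, 0.3] [-0.003, 0.0, 0.008]
[0.095, -0.003, 0.337] [-0.003, 0.0, 0.008]
```

>>> move_arm --motion '[[[0.04, -0.001, 0.03], [0, 0, 0.004], 0.26], [[0.08, -0.003, 0.07], [-0.003, 0, 0.008], 0.26], [[0.095, -0.004, 0.12], [-0.003, 0, 0.008], 0.26], [[0.095, -0.004, 0.17], [-0.003, 0, 0.008], 0.26], [[0.095, -0.004, 0.21], [-0.003, 0, 0.008], 0.26], [[0.095, -0.004, 0.24], [-0.003, 0, 0.008], 0.26], [[0.095, -0.004, 0.265], [-0.003, 0, 0.008], 0.26], [[0.095, -0.003, 0.285], [-0.003, 0, 0.008], 0.26], [[0.095, -0.003, 0.3], [-0.003, 0, 0.008], 0.26], [[0.095, -0.003, 0.31], [-0.003, 0, 0.008], 0.26], [[0.095, -0.003, 0.32], [-0.003, 0, 0.008], 0.26], [[0.095, -0.003, 0.329], [-0.003, 0, 0.008], 0.26], [[0.095, -0.003, 0.337], [-0.003, 0, 0.008], 0.26], [[0.095, -0.003, 0.337], [-0.003, 0, 0.008], 0.26]]'

```text
time_s: 30.82
tcp_pos: [0.5327, -0.1565, 0.0224]
orientation: [-180.0, 0.0, 97.7]
force: [-0.4, -0.2, 0.1]
opening: 0.738
```

>>> move_arm --motion '[[[0, 0, 0], [0, 0, 0], 0.4], [[0, 0, 0], [0, 0, 0], 0.5], [[0, 0, 0], [0, 0, 0], 0.6], [[0, 0, 0], [0, 0, 0], 0.75], [[0, 0, 0], [0, 0, 0], 0.75]]' --grip_force 50

```text
time_s: 31.45
tcp_pos: [0.5331, -0.1566, 0.0233]
orientation: [179.9, 0.1, 97.7]
force: [-1.8, 0.5, 5.5]
opening: 0.438
```

>>> move_arm --motion '[[[0, 0, -0.002], [0, 0, 0], 0.75], [[0, 0, -0.005], [0, 0, 0], 0.75], [[0.001, 0.0015, -0.006], [0, 0, 0], 0.75], [[0.0014, 0.0026, -0.006], [0, 0, 0], 0.75], [[0.0014, 0.0026, -0.006], [0, 0, 0], 0.75], [[0.0014, 0.0026, -0.0045], [0, 0, 0], 0.75], [[0.0014, 0.0026, -0.003], [0, 0, 0], 0.75], [[0.0014, 0.0026, -0.002], [0, 0, 0], 0.75], [[0.0014, 0.0026, -0.0012], [0, 0, 0], 0.75], [[0.0014, 0.0026, -0.0006], [0, 0, 0], 0.75], [[0.0014, 0.0026, -0.0002], [0, 0, 0], 0.75], [[0.0014, 0.0026, -0.0002], [0, 0, 0], 0.75]]'

```text
time_s: 32.95
tcp_pos: [0.5353, -0.1548, 0.0233]
orientation: [180.0, 0.0, 97.7]
force: [-2.7, 0.5, 4.0]
opening: 0.437
```

>>> move_arm --motion '[[[0, 0, 0], [0, 0, 0], 0.53], [[0, 0, 0], [0, 0, 0], 0.48], [[0, 0, 0], [0, 0, 0], 0.42], [[0, 0, 0], [0, 0, 0], 0.34], [[0, 0, 0], [0, 0, 0], 0.26], [[0, 0, 0], [0, 0, 0], 0.26], [[0, 0, -0.01], [0, 0, 0], 0.26], [[0, 0, -0.025], [0, 0, 0], 0.26], [[0, 0, -0.05], [0, 0, 0], 0.26], [[0, 0, -0.1], [0, 0, 0], 0.26], [[0, 0, -0.16], [0, 0, 0], 0.26], [[-0.03, 0, -0.22], [0, 0, 0], 0.26], [[-0.07, 0, -0.28], [0, 0, 0], 0.26], [[-0.095, 0, -0.335], [0, 0, 0], 0.26], [[-0.095, 0, -0.335], [0, 0, 0], 0.26], [[-0.095, 0, -0.335], [0, 0, 0], 0.26]]' --grip_force 20

```text
time_s: 34.95
tcp_pos: [0.548, -0.2492, 0.3594]
orientation: [179.9, 0.1, 97.7]
force: [0.3, -0.2, -0.2]
opening: 0.746
```

```bash
python3 - <<'E'
from fit import *
from lidang import lidang
im=get("wrist"); lidang(); C=cloud(im); save(im,"wrist8.png")
res={};R2={}
for k,p in [("set",(.558,-.3286)),("new",(.5345,-.154))]:
    u,v=proj(im,np.array([[*p,.03]]))[0]; b=[int(u-60),max(0,int(v-60)),int(u+60),int(v+60)]
    m=(C[...,2]>.019)&(C[...,2]<.06); w=np.zeros_like(m); w[b[1]:b[3],b[0]:b[2]]=m[b[1]:b[3],b[0]:b[2]]
    lab=cv2.connectedComponents(w.astype(np.uint8))[1]; w=lab==lab[int(v),int(u)]
    x,f=fit([(im,w,b)],.013,(*p,1.7)); print(k,(int(u),int(v)),w.sum(),x[:2],np.degrees(x[2]),f)
    T=C[w&(C[...,2]>.036)][:,:2]; r=cv2.minAreaRect((T*1000).astype(np.float32)); print("  top rect",r)
    res[k]=x; print("  top z",np.percentile(C[w][:,2],[95,99]))
d=res["new"][:2]-res["set"][:2]; 
for a in (res["set"][2],res["new"][2]):
    u=np.array([np.cos(a),np.sin(a)]); print("along",d@u,"lateral",d@[-u[1],u[0]])
s=sensors.get_state(); print(s["time_s"],s["force"],s["tcp_pos"])
for c in("scene","top"):
  im=get(c)
  for l in ("setup_block_center","pipe_stub_center","mallet_head","timber_center"):
    for r in spotter.landmark_of(c,l)[:1]: print(c,l,round(r["score"],2),tow(im,np.array(r["location"])))
E
```

```text
-0.14 130 lid deg -0.5337602946608903
0.14 121 lid deg -0.6664069717481406
set (317, 204) 1429 [ 0.5571 -0.3264] 97.30818865022678 0.08486733299777094
  top rect ((557.3328247070312, -326.3133239746094), (37.64622116088867, 75.41388702392578), 7.269136428833008)
  top z [0.048  0.0489]
new (317, 76) 1906 [ 0.5338 -0.1536] 98.17773177719931 0.03750743352306518
  top rect ((533.63525390625, -152.84539794921875), (37.803138732910156, 74.49402618408203), 8.36446762084961)
  top z [0.0482 0.0489]
along 0.1743626701916981 lateral 0.0011024627948978722
along 0.17435932148893873 lateral -0.0015437585659446506
35.05 [-0.3139  0.0759 -0.8731] [ 0.5476 -0.2483  0.3579]
scene setup_block_center 0.38 [ 0.5305 -0.1577  0.0283]
scene mallet_head 0.78 [ 0.7777 -0.1739  0.0296]
scene timber_center 0.78 [ 0.289  -0.3901  0.022 ]
top pipe_stub_center 0.72 [ 0.7914 -0.0354  0.0655]
top mallet_head 0.9 [ 0.7772 -0.172   0.0373]
top timber_center 0.84 [ 0.2885 -0.3823  0.0215]
```

Now within about 1.5 mm sideways, under 1° in yaw, with a gap of about 99 mm, the lid shut and the robot clear. Handing in.

```bash
python3 -c "
from station import close_job
print(close_job())"
```

```text
the job is handed in; nothing more can be done
None
```

The V-block is out of the gauge box and standing V up on the steel plate, in line with the other V-block, and the lid is fully shut. I handed the job in at about 35 s of the 61 s allowed.

- **How it went:** I raised the lid by its lip with the fingertips. The lid rested on the hand while I gripped the V-block from the +y bay. The lid then came down on the hand and the end of the block as I drew back, until it was shut.
- **Mend:** After the first placing, all cameras showed it 2–3 mm out of line. I regripped it from above and shifted it by about that much.

Last checks:
- **Placing:** The gap is about 99 mm and the block is no more than about 1.5 mm off the line. The yaw difference reads under 1°. Both tops are at the same 48 mm height.
- **Lid:** It reads about 0°, so shut. One earlier reading of 77° was the arm standing in that camera's view.
- **Other things:** The standing V-block, pipe, mallet and timber read in their starting places within measuring error. I did not measure the plain block or the blue and yellow look-alikes again at the end. The plain block was still in its bay in the picture taken just after the lid shut.
- **Forces:** The wrist force stayed under about 9 N in every reading I took.

I viewed 12 pictures, two over the budget of 10.

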